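Scoop the jigsaw pieces under the magnifier

TASK

Swing the magnifier well clear of the walnut box lid, then use the steel scoop to move every loose puzzle piece out of the tin tray and tip them into the lid. Do not take pieces out of the tin with the fingers (only one that has fallen elsewhere may be picked up by hand), and leave the mug, the glue jar and the piece holder alone. When all the pieces are in the lid, see that the scoop stands level in the middle of its green mat again, and swing the magnifier back so that its lens is over the middle of the lid.

Things in the scene. Friction and masses are not known exactly. Their poses are not given: they have to be found in the camera images.
- tin: tin sorting tray, fixed to the table, 254 mm along its x, 220 mm along its y, 44 mm high; origin under its centre. Its flat floor (2 mm above the table) is 170 mm (x) by 136 mm (y); from its edges all four sides slope up and outwards at 45 degrees, 42 mm out and 42 mm up, to the rim; on the rim of the -x side stands an upright backstop, 2 mm thick, its top 76 mm above the table
- lid: walnut box lid lying open side up, fixed, 212 (x) x 202 (y) x 32 mm, walls 6 mm, floor 6 mm; origin under its centre
- mat: green felt mat, 150 x 150 x 3 mm, fixed; origin under its centre: the scoop's place
- scoop: steel scoop, 0.16 kg; origin under the middle of its pan, nose (open lip, 1.5 mm thin) at -x. Pan floor 80 mm wide (y), from x = -63 mm (lip) to +62 mm (back wall 42 mm high); sides flare out at 45 degrees to 136 mm wide at 29 mm up, over the full length. At the back stands an upright maple grip, 14 mm (x) x 34 mm (y), centred on x = +64 mm, bare from 45 to 128 mm above the underside
- scoop_grip (a point): point in the scoop's grip 98 mm above the underside, at x = +64 mm, where to hold it (pads on its two faces across the scoop's x); same axes as the scoop
- pivot (a point): hinge axis (vertical) of the magnifier arm, atop the brass stand of base radius 45 mm; 175 mm above the table; the arm turns about its z
- magnifier (a joint): angle of the magnifier arm in rad, -0.5 to 1.8, positive anticlockwise from above; at 0 the arm points along the +y of point pivot; a stiff hinge, it stays where it is left
- lens (a point): centre of the magnifier lens (ring of outer radius 49 mm, 8 mm thick), 200 mm from the hinge axis, 175 mm above the table; its +y points outward along the arm
- knob (a point): in the upright round walnut knob (16 mm diameter) at the arm's outer end, 252 mm from the hinge axis; the knob runs from 172 to 220 mm above the table, this point is at 205 mm
- piece1: chunky red wooden puzzle piece of 22 g, a square with four round knobs, cross-shaped, 44 x 44 mm across the knobs (along its x and y), arms 20 mm wide and 20 mm thick; origin in the middle of its underside; absent in some starts
- piece2: chunky blue wooden puzzle piece of 22 g, a square with four round knobs, cross-shaped, 44 x 44 mm across the knobs (along its x and y), arms 20 mm wide and 20 mm thick; origin in the middle of its underside; absent in some starts
- piece3: chunky yellow wooden puzzle piece of 22 g, a square with four round knobs, cross-shaped, 44 x 44 mm across the knobs (along its x and y), arms 20 mm wide and 20 mm thick; origin in the middle of its underside; absent in some starts
- piece4: chunky orange wooden puzzle piece of 22 g, a square with four round knobs, cross-shaped, 44 x 44 mm across the knobs (along its x and y), arms 20 mm wide and 20 mm thick; origin in the middle of its underside; absent in some starts
- piece5: chunky green wooden puzzle piece of 22 g, a square with four round knobs, cross-shaped, 44 x 44 mm across the knobs (along its x and y), arms 20 mm wide and 20 mm thick; origin in the middle of its underside; absent in some starts
- piece6: chunky black wooden puzzle piece of 22 g, a square with four round knobs, cross-shaped, 44 x 44 mm across the knobs (along its x and y), arms 20 mm wide and 20 mm thick; origin in the middle of its underside; absent in some starts
- piece7: chunky brown wooden puzzle piece of 22 g, a square with four round knobs, cross-shaped, 44 x 44 mm across the knobs (along its x and y), arms 20 mm wide and 20 mm thick; origin in the middle of its underside; absent in some starts
- piece8: chunky yellow wooden puzzle piece of 22 g, a square with four round knobs, cross-shaped, 44 x 44 mm across the knobs (along its x and y), arms 20 mm wide and 20 mm thick; origin in the middle of its underside; absent in some starts
- piece9: chunky blue wooden puzzle piece of 22 g, a square with four round knobs, cross-shaped, 44 x 44 mm across the knobs (along its x and y), arms 20 mm wide and 20 mm thick; origin in the middle of its underside; absent in some starts
- holder: maple edge-piece holder with pieces standing in it, 70 x 180 x 70 mm; bystander; origin under its centre
- mug: blue mug, 80 mm wide, 90 mm high; bystander; origin under its centre
- glue: amber glue jar, 56 mm wide, 100 mm high; bystander; origin under its centre

How it is judged (in metres and radians):
On the way, in this order (a step that is already met when the one before it is completed fails the run):
1. the magnifier is swung well clear: its lens centre more than 170 mm (horizontally) from the lid's centre (horizontal distance between lens and lid above 0.17 m), for 0.3 s.
2. every piece lies in the lid, with the magnifier still clear (x of piece1 in the frame of lid between -0.105 and 0.105 m and y of piece1 in the frame of lid between -0.1 and 0.1 m and z of piece1 in the frame of lid between -0.005 and 0.07 m and x of piece2 in the frame of lid between -0.105 and 0.105 m and y of piece2 in the frame of lid between -0.1 and 0.1 m and z of piece2 in the frame of lid between -0.005 and 0.07 m and x of piece3 in the frame of lid between -0.105 and 0.105 m and y of piece3 in the frame of lid between -0.1 and 0.1 m and z of piece3 in the frame of lid between -0.005 and 0.07 m and x of piece4 in the frame of lid between -0.105 and 0.105 m and y of piece4 in the frame of lid between -0.1 and 0.1 m and z of piece4 in the frame of lid between -0.005 and 0.07 m and x of piece5 in the frame of lid between -0.105 and 0.105 m and y of piece5 in the frame of lid between -0.1 and 0.1 m and z of piece5 in the frame of lid between -0.005 and 0.07 m and x of piece6 in the frame of lid between -0.105 and 0.105 m and y of piece6 in the frame of lid between -0.1 and 0.1 m and z of piece6 in the frame of lid between -0.005 and 0.07 m and x of piece7 in the frame of lid between -0.105 and 0.105 m and y of piece7 in the frame of lid between -0.1 and 0.1 m and z of piece7 in the frame of lid between -0.005 and 0.07 m and x of piece8 in the frame of lid between -0.105 and 0.105 m and y of piece8 in the frame of lid between -0.1 and 0.1 m and z of piece8 in the frame of lid between -0.005 and 0.07 m and x of piece9 in the frame of lid between -0.105 and 0.105 m and y of piece9 in the frame of lid between -0.1 and 0.1 m and z of piece9 in the frame of lid between -0.005 and 0.07 m and horizontal distance between lens and lid above 0.17 m), for 0.3 s.
At the end, for the whole second after the job is handed in: Every piece lies at rest inside the lid (its origin within the walls and under 70 mm up), the lens centre is within 45 mm (horizontally) of the lid's centre, and the scoop stands released and level (within 0.12 rad) on its mat, its origin within 50 mm of the mat's centre (x of piece1 in the frame of lid between -0.105 and 0.105 m and y of piece1 in the frame of lid between -0.1 and 0.1 m and z of piece1 in the frame of lid between -0.005 and 0.07 m and x of piece2 in the frame of lid between -0.105 and 0.105 m and y of piece2 in the frame of lid between -0.1 and 0.1 m and z of piece2 in the frame of lid between -0.005 and 0.07 m and x of piece3 in the frame of lid between -0.105 and 0.105 m and y of piece3 in the frame of lid between -0.1 and 0.1 m and z of piece3 in the frame of lid between -0.005 and 0.07 m and x of piece4 in the frame of lid between -0.105 and 0.105 m and y of piece4 in the frame of lid between -0.1 and 0.1 m and z of piece4 in the frame of lid between -0.005 and 0.07 m and x of piece5 in the frame of lid between -0.105 and 0.105 m and y of piece5 in the frame of lid between -0.1 and 0.1 m and z of piece5 in the frame of lid between -0.005 and 0.07 m and x of piece6 in the frame of lid between -0.105 and 0.105 m and y of piece6 in the frame of lid between -0.1 and 0.1 m and z of piece6 in the frame of lid between -0.005 and 0.07 m and x of piece7 in the frame of lid between -0.105 and 0.105 m and y of piece7 in the frame of lid between -0.1 and 0.1 m and z of piece7 in the frame of lid between -0.005 and 0.07 m and x of piece8 in the frame of lid between -0.105 and 0.105 m and y of piece8 in the frame of lid between -0.1 and 0.1 m and z of piece8 in the frame of lid between -0.005 and 0.07 m and x of piece9 in the frame of lid between -0.105 and 0.105 m and y of piece9 in the frame of lid between -0.1 and 0.1 m and z of piece9 in the frame of lid between -0.005 and 0.07 m and linear speed of each of piece1, piece2, piece3, piece4, piece5, piece6, piece7, piece8, piece9, scoop below 0.03 m/s and horizontal distance between lens and lid below 0.045 m and horizontal distance between scoop and mat below 0.05 m and angle between scoop's own z axis and vertical below 0.12 rad and z of scoop in the frame of mat below 0.012 m); the robot touches nothing.
It fails at once if the fingers touch a piece that lies in the tin ((contact force between the fingers and piece1 above 1 N and z of piece1 in the frame of tin below 0.042 m and x of piece1 in the frame of tin between -0.12 and 0.12 m and y of piece1 in the frame of tin between -0.1 and 0.1 m) or (contact force between the fingers and piece2 above 1 N and z of piece2 in the frame of tin below 0.042 m and x of piece2 in the frame of tin between -0.12 and 0.12 m and y of piece2 in the frame of tin between -0.1 and 0.1 m) or (contact force between the fingers and piece3 above 1 N and z of piece3 in the frame of tin below 0.042 m and x of piece3 in the frame of tin between -0.12 and 0.12 m and y of piece3 in the frame of tin between -0.1 and 0.1 m) or (contact force between the fingers and piece4 above 1 N and z of piece4 in the frame of tin below 0.042 m and x of piece4 in the frame of tin between -0.12 and 0.12 m and y of piece4 in the frame of tin between -0.1 and 0.1 m) or (contact force between the fingers and piece5 above 1 N and z of piece5 in the frame of tin below 0.042 m and x of piece5 in the frame of tin between -0.12 and 0.12 m and y of piece5 in the frame of tin between -0.1 and 0.1 m) or (contact force between the fingers and piece6 above 1 N and z of piece6 in the frame of tin below 0.042 m and x of piece6 in the frame of tin between -0.12 and 0.12 m and y of piece6 in the frame of tin between -0.1 and 0.1 m) or (contact force between the fingers and piece7 above 1 N and z of piece7 in the frame of tin below 0.042 m and x of piece7 in the frame of tin between -0.12 and 0.12 m and y of piece7 in the frame of tin between -0.1 and 0.1 m) or (contact force between the fingers and piece8 above 1 N and z of piece8 in the frame of tin below 0.042 m and x of piece8 in the frame of tin between -0.12 and 0.12 m and y of piece8 in the frame of tin between -0.1 and 0.1 m) or (contact force between the fingers and piece9 above 1 N and z of piece9 in the frame of tin below 0.042 m and x of piece9 in the frame of tin between -0.12 and 0.12 m and y of piece9 in the frame of tin between -0.1 and 0.1 m)).
It fails at once if the holder, mug or glue jar is moved more than 30 mm or knocked over (distance of any of holder, mug, glue from where it was at the start of the episode above 0.03 m or angle between any of holder, mug, glue's own z axis and vertical above 0.5 rad).
Of piece1, piece2, piece3, piece4, piece5, piece6, piece7, piece8, piece9 only 5 to 9 are there at a start; the rules pass over those that are not, and their reading is None.
At some moment in a run one of piece1, piece2, piece3, piece4, piece5, piece6, piece7, piece8, piece9 may be knocked a few centimetres aside while the robot is not near it.
It also fails if it takes over 210 s, if anything falls off the work surface, if the arm or the gripper's body presses on something with over 40 N, if the wrist force passes 120 N, or if a joint passes its speed limit or range.

ROBOT

A 6-joint arm with a two-finger parallel gripper is mounted at the origin on the work surface. World frame = base frame: x ahead of the robot, y to its left, z up, the work surface at z = 0. Lengths are in mm, angles in degrees, forces in N, time in s.
With the tool pointing down it reaches from about 350 to 850 mm from the base axis. Payload 8.1 kg.
Tool frame: the origin (TCP) lies on the centre line of the jaws, within the pads' length; the fingertips stand 14 mm ahead of it and the grasp point (between the pads) lies 5 mm behind it; z points along the fingers, y is the line along which they close (so a half turn about z gives the same grasp; the last joint's range is limited). The gripper opens to 85 mm and grips with 20 to 120 N. Pads are 22 mm wide; open, the fingers measure 114 mm over their backs; the gripper's body (76 mm by 85 mm) begins 54 mm behind the grasp point. The pads swing forward as they close: fully open they stand 13 mm farther back than shut.
Start: joints at [-70.439, 7.471, 85.268, -0, 87.261, -4.893], TCP at [248.396, -546.173, 245.292] pointing down, gripper open.
Joint ranges: [-169.43, 169.43], [-51.17, 129.36], [1.28, 143.12], [-76.62, 256.62], [0, 156.53], [-152.29, 152.29]. Speed limits (degrees/s): [136.94, 136.94, 159.86, 180, 180, 180].

INTERFACE

Orientations are given as [roll, pitch, yaw] about the fixed x, y, z axes, in that order (R = Rz(yaw) Ry(pitch) Rx(roll)).
In Python, from bench import sense, snapshot, camera_info, hand_in gives the robot as it stands. The module is installed in compiled form; this text tells all that it offers.
- The arm moves only by the tool apply_moves, never from a script. Its argument "deltas" is a list of rows, each a list of 7 numbers: the shift along the tool's x, y, z scaled (see below), then the turn, a rotation vector about the tool's x, y, z scaled (see below), then the opening, from 0 (shut) to 1 (fully open). In form: [[dx, dy, dz, ax, ay, az, claw], ...]. A call has 1 to 8 rows; each row shifts and turns the commanded pose from where the row before left it, along the tool's axes as they then stand; what a row does not reach is not made up. The controller multiplies each number of a shift by 0.03 m and each number of a turn by 0.08 rad. A row lasts 1/8 s, in which the tool goes at most 62.5 mm and 10.7 degrees, less where a joint would pass 70% of its speed; a pose out of reach is approached as far as the arm can. A call with a number of a shift or a turn outside -1 to 1 is refused whole. A call with a gripper value outside its range is refused whole. The fingers move at their own pace and stop on an object; "grip_force" is the grip in N (left out, the last holds). Time passes only in rows, so rows that do not move let the fingers close. It gives the time, the measured TCP pose, the force, the opening and the grip force at its end, in the units of the state.
- sense(): the state, without advancing time (a new reading comes with each control period).
- snapshot(name): name is "scene" or "side" or "wrist"; returns the picture (384x512x3 uint8, red, green, blue); there is no depth.
- camera_info(name): a dict with "vertical_fov" (degrees; the focal length in pixels is half the picture's height over the tangent of half this angle, whatever the lens; pixels are square), "cx", "cy" (the principal point, pixels), "origin" and "rotation" of the camera in the world; the wrist camera has in their place "tool_from_camera" (4x4, takes a point from camera to tool coordinates, whose origin is the TCP and whose axes are the flange's). Camera axes: x right, y up, looking along -z (the intrinsics and any distortion apply to the point x, -y, -z); pixel columns grow to the right and rows downward; lengths in mm; the calibration is good to about 2 mm. The wrist camera is an equidistant fisheye: a pixel r from the principal point sees the ray r / f radians off the axis. A picture is of the moment at which its call begins: read the wrist's pose just before it. camera_info takes no time and is no camera call.
- hand_in(): hands the job in; it is judged then, once.
The state is a dict: "time": time; "joint_pos": joint angles; "qd": joint speeds; "joint_efforts": joint torques, N m; "tool_pos": TCP position; "tcp_rot": TCP orientation; "ft_force": force on the tool from outside, world axes, zero at the start; "wrist_torque": the same for the moment, N m; "finger_gap": finger opening in mm; "grip_force": force on a finger pad.
Only numpy, scipy, OpenCV 4.12 (cv2) and the standard library are available. Lean on these libraries where they do the work, as an engineer would, in place of code of your own. Each camera call takes 0.05 s, during which the arm holds its last target. There are 200 camera calls.

## Working session

There is one attempt and no reset: what is moved stays moved. The work goes in short steps, Python scripts to look and compute and a tool call to move; the robot and the scene stay as the last step left them, time stands still between calls to the robot, and variables do not carry over. Pictures are saved under pics/ and viewed, at most 14 in all, crops included, and the job is handed in when it is done.

Besides the shell and the picture viewer there is one more tool, called after "Call:" by a JSON object that holds its "op" and its "data". apply_moves: Moves the arm, as the interface text tells. Its arguments: {"type":"object","properties":{"deltas":{"type":"array"},"grip_force":{"type":"number"}},"required":["deltas"]}

```bash
mkdir -p pics
python3 - <<'E'
from bench import *
import cv2
print(sense())
for n in ("scene","side","wrist"):
    print(n,camera_info(n))
a=snapshot("scene");b=snapshot("side")
cv2.imwrite("pics/scene0.png",cv2.resize(a[:,:,::-1],(800,600)))
cv2.imwrite("pics/side0.png",cv2.resize(b[:,:,::-1],(800,600)))
E
```

```text
{'time': 0.0, 'joint_pos': array([-7.04404166e+01,  7.51347118e+00,  8.53329366e+01, -1.14120927e-04,
        8.72613553e+01, -4.89374450e+00]), 'qd': array([-0.10263421,  0.06291939,  0.00541153, -0.06825083, -0.01390226,
       -0.08122782]), 'joint_efforts': array([ 9.36983160e-04, -5.69400036e+01, -5.00550056e+01, -1.88488621e-04,
        1.50173652e-02, -1.68577547e-06]), 'tool_pos': array([ 248.20022185, -545.65518813,  244.22642586]), 'tcp_rot': array([-1.79892620e+02, -9.07950091e-03,  2.44533250e+01]), 'ft_force': array([-0.34820563,  0.43084999, -0.12402959]), 'wrist_torque': array([-0.00224755, -0.01271078, -0.02865465]), 'grip_force': 0.0, 'finger_gap': 85.32149915863478}
scene {'vertical_fov': 43.57439684145413, 'cx': 254.4231981854521, 'cy': 191.3801288894545, 'origin': array([1066.78415885,  832.13696859,  892.99589101]), 'rotation': array([ 50.67987793,  -1.3290514 , 152.96830206])}
side {'vertical_fov': 48.276066667911685, 'cx': 248.5094988574718, 'cy': 186.3077677854395, 'origin': array([ 246.79384261,  780.40209096, 1074.37546869]), 'rotation': array([ 4.14896388e+01, -1.33835029e-01, -1.53675245e+02])}
wrist {'vertical_fov': 65.70646984690485, 'cx': 256.54429265908794, 'cy': 192.55433893623277, 'tool_from_camera': array([[-4.02555943e-04,  9.44342904e-01,  3.28962487e-01,
         8.52529230e+01],
       [ 9.99999161e-01,  7.85302886e-04, -1.03063302e-03,
         5.80526372e-01],
       [-1.23160617e-03,  3.28961796e-01, -9.44342427e-01,
        -1.28971663e+02],
       [ 0.00000000e+00,  0.00000000e+00,  0.00000000e+00,
         1.00000000e+00]])}
```

View pics/scene0.png

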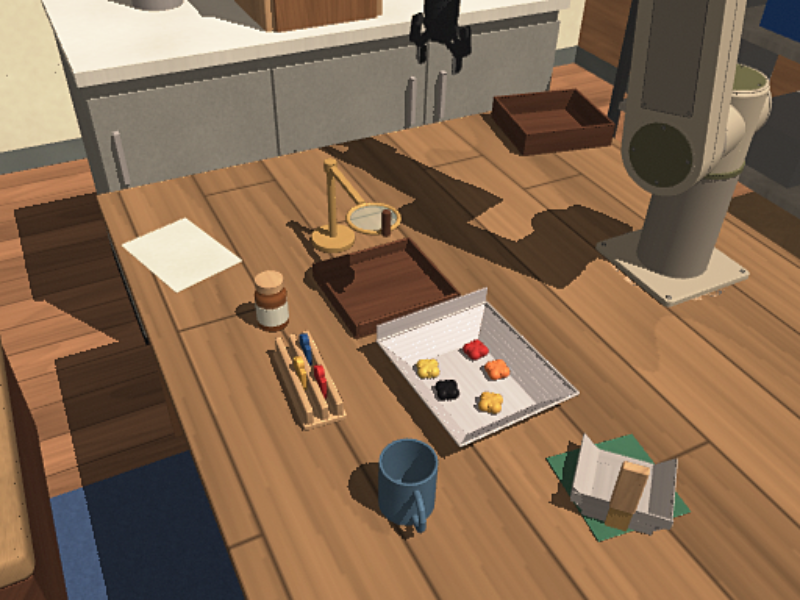

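View pics/side0.png

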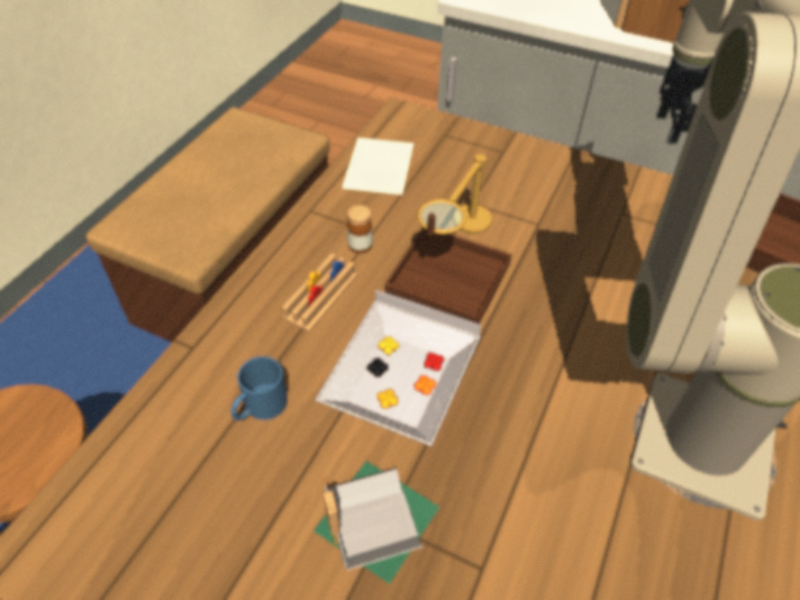

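The scene view (800x600) shows five pieces in the tin: red (476,350), orange (497,370), yellow (428,368) and (490,402), black (447,389). The lid is around (385,285), the magnifier knob at (386,222), and the scoop on its mat around (620,485), with its grip on the near side. The side view agrees.

```bash
cat > h.py <<'E'
import numpy as np, cv2
from bench import *
from scipy.spatial.transform import Rotation as R
def rot(r): return R.from_euler('xyz',r,degrees=True)
def ray(n,u,v,s=1.5625):
    c=camera_info(n); f=192/np.tan(np.radians(c['vertical_fov']/2))
    u=(u+.5)/s-.5; v=(v+.5)/s-.5
    d=np.array([(u-c['cx'])/f,-(v-c['cy'])/f,-1.])
    return np.array(c['origin']),rot(c['rotation']).apply(d)
def plane(n,u,v,z,s=1.5625):
    o,d=ray(n,u,v,s); return o+d*(z-o[2])/d[2]
def tri(a,b,s=1.5625):
    o1,d1=ray("scene",*a,s);o2,d2=ray("side",*b,s)
    t=np.linalg.lstsq(np.c_[d1,-d2],o2-o1,rcond=None)[0]
    p,q=o1+d1*t[0],o2+d2*t[1]
    return (p+q)/2,np.linalg.norm(p-q)
E
python3 - <<'E'
from h import *
np.set_printoptions(precision=1,suppress=True)
for n,P,z in [("tin rim sc",[(578,391),(462,445)],44),("backtop sc",[(487,289),(377,328)],76),("lid sc",[(314,262),(405,240),(458,292),(359,333)],32)]:
    q=[plane("scene",*p,z) for p in P]; print(n,[x[:2] for x in q],[np.linalg.norm(q[i]-q[i-1]) for i in range(len(q))])
for n,P,z in [("tin rim si",[(432,443),(317,400)],44),("backtop si",[(481,325),(377,291)],76),("lid si",[(428,232),(511,256),(482,319),(386,282)],32),("mat si",[(367,461),(439,512),(391,581),(316,528)],3)]:
    q=[plane("side",*p,z) for p in P]; print(n,[x[:2] for x in q],[np.linalg.norm(q[i]-q[i-1]) for i in range(len(q))])
print("knobtop",tri((387,210),(431,214)))
print("pivot top",tri((330,163),(481,158)))
print("lens",tri((374,217),(441,216)))
print("base",plane("scene",333,239,8),plane("side",474,218,8))
# crops, zoomed
a=snapshot("scene");b=snapshot("side")
A=cv2.resize(a[130:370,190:450,::-1],None,fx=3,fy=3,interpolation=cv2.INTER_CUBIC)[:,:800]
B=cv2.resize(a[270:354,340:450,::-1],None,fx=5,fy=5,interpolation=cv2.INTER_CUBIC)
C=cv2.resize(b[285:375,195:290,::-1],None,fx=5,fy=5,interpolation=cv2.INTER_CUBIC)
h=450
cv2.imwrite("pics/crops.png",cv2.resize(np.hstack([cv2.copyMakeBorder(B,0,h-B.shape[0],0,0,0),C]),(800,int(450*800/1025))))
g=cv2.resize(a[90:290,190:380,::-1],None,fx=3,fy=3,interpolation=cv2.INTER_CUBIC)
cv2.imwrite("pics/tinlid.png",g)
print(g.shape)
# piece masks
for n,im in(("scene",a),("side",b)):
    hsv=cv2.cvtColor(im,cv2.COLOR_RGB2HSV)
    np.save(n+"0.npy",im)
E
```

```text
tin rim sc [array([426. , 240.5]), array([645.3, 253.8])] [np.float64(219.71583758086422), np.float64(219.71583758086422)]
backtop sc [array([442. ,  -6.2]), array([661.1,   3.5])] [np.float64(219.31266930859522), np.float64(219.31266930859522)]
lid sc [array([ 665.2, -265.1]), array([ 472.8, -256.4]), array([461.5, -66.8]), array([672.7, -42.8])] [np.float64(222.48590482745257), np.float64(192.56856758558908), np.float64(189.93576389889978), np.float64(212.5249785701677)]
tin rim si [array([428.5, 240.1]), array([648.4, 253.3])] [np.float64(220.25646545056583), np.float64(220.25646545056583)]
backtop si [array([440.5, -13.8]), array([657.4,  -2.7])] [np.float64(217.1479310481378), np.float64(217.1479310481378)]
lid si [array([ 653.1, -246.9]), array([ 460. , -258.3]), array([452.8, -64.1]), array([670. , -68.2])] [np.float64(179.48466388721806), np.float64(193.47398138136205), np.float64(194.2828805226256), np.float64(217.21163347031916)]
mat si [array([523.2, 301. ]), array([373.9, 329.6]), array([396.5, 463.8]), array([542.5, 443.3])] [np.float64(143.6396342545886), np.float64(152.00250133463297), np.float64(136.0702461190163), np.float64(147.53003478417958)]
knobtop (array([ 592.6, -103.2,  224.7]), np.float64(1.7507875550478735))
pivot top (array([ 586.4, -360.9,  180.8]), np.float64(2.9786889728142207))
lens (array([ 591.2, -154.5,  179.6]), np.float64(0.4063538394455542))
base [ 588.8 -352.8    8. ] [ 585.  -362.5    8. ]
(600, 570, 3)
```

View pics/crops.png

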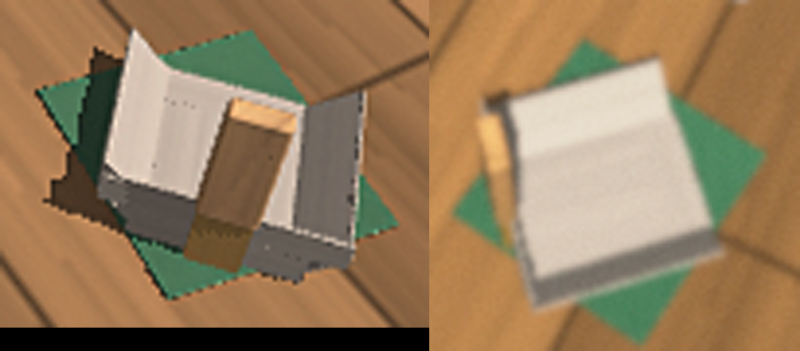

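View pics/tinlid.png

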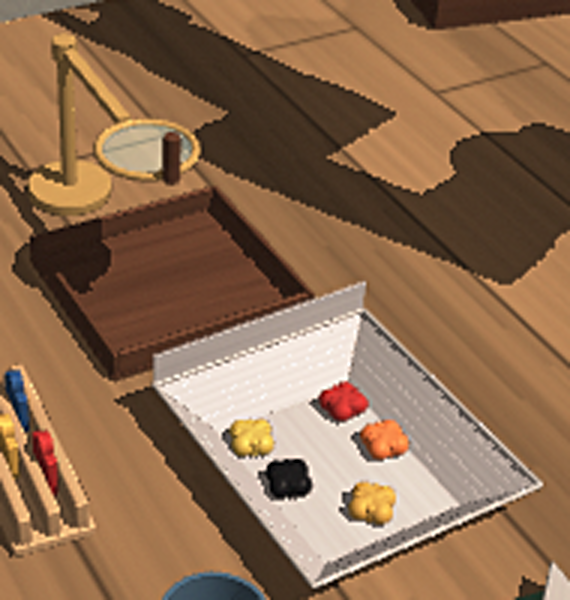

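The crops show the scoop's grip top, in the left crop, centred at about (261,115). The nose flare tips are at (133,30) and (364,92) in the left crop and at (660,60) and (720,245) in the right. In the tinlid crop the lid rim corners are about (30,238), (210,187), (308,297) and (113,358).

Run:
```python
from h import *
np.set_printoptions(precision=1,suppress=True)
k=3.902
S=lambda p:((p[0])/k+340,(p[1])/k+270)
D=lambda p:((p[0]-429)/k+195,(p[1])/k+285)
T=lambda p:(p[0]/3+190,p[1]/3+90)
print("grip top",plane("scene",*S((261,115)),131,1), plane("side",*D((490,110)),131,1))
g=[plane("scene",*S(p),131,1)[:2] for p in [(232,99),(298,112),(290,133),(226,117)]];print("grip corners",g)
print("nose sc",[plane("scene",*S(p),32,1) for p in [(133,30),(364,92)]])
print("nose si",[plane("side",*D(p),32,1) for p in [(660,60),(720,245)]])
print("back si",[plane("side",*D(p),32,1) for p in [(512,105),(535,305)]])
print("mat sc",[plane("scene",*S(p),3,1) for p in [(37,93),(252,30),(398,228),(170,299)]])
print("mat si",[plane("side",*D(p),3,1) for p in [(586,40),(765,155),(640,343),(455,213)]])
L=[plane("scene",*T(p),32,1)[:2] for p in [(30,238),(210,187),(308,297),(113,358)]];print("lid",L,[np.linalg.norm(L[i]-L[i-1]) for i in range(4)],np.mean(L,0))
# pieces
org=(543.5,120.3);yaw=93.4
x=np.array([np.cos(np.radians(yaw)),np.sin(np.radians(yaw))]);y=np.array([-x[1],x[0]])
for c,p in dict(red=(344,402),orange=(385,440),y1=(252,438),black=(289,479),y2=(373,502)).items():
    w=plane("scene",*T(p),15,1)[:2]; d=w-org; print(c,w,"tin",d@x,d@y)
print("tin corners",[plane("scene",*T(p),44,1)[:2] for p in [(542,486),(317,586),(153,382),(362,312)]])
```

```text
grip top [508.6 442.3 131. ] [518.9 424.5 131. ]
grip corners [array([515.2, 427.8]), array([490.2, 449.2]), array([503. , 457.5]), array([525.6, 435.4])]
nose sc [array([463. , 308.4,  32. ]), array([370.5, 405.2,  32. ])]
nose si [array([462.5, 305.2,  32. ]), array([374.6, 400.9,  32. ])]
back si [array([536.1, 377.6,  32. ]), array([460.5, 484.4,  32. ])]
mat sc [array([525.4, 304.8,   3. ]), array([375.7, 323.3,   3. ]), array([398.2, 472.4,   3. ]), array([543.1, 451.5,   3. ])]
mat si [array([521.4, 301.4,   3. ]), array([376.1, 322.4,   3. ]), array([397.3, 467.5,   3. ]), array([541. , 447.9,   3. ])]
lid [array([ 670.7, -257.6]), array([ 467.3, -260.4]), array([467.6, -58. ]), array([671.2, -58.2])] [np.float64(199.36478439164907), np.float64(203.49043579294528), np.float64(202.31098167504246), np.float64(203.6610404691662)] [ 569.2 -158.6]
red [502.5  66.6] tin -51.164106771997915 44.15162068925312
orange [495.6 123.1] tin 5.610158631527583 47.63137177519676
y1 [598.5  70.9] tin -52.58470701061786 -51.93552261692619
black [594.  127.2] tin 3.8575960076165936 -50.797420873015426
y2 [544.3 180.1] tin 59.67751590782131 -4.394942813859339
tin corners [array([428. , 246.8]), array([646. , 255.8]), array([658.4,  -2.1]), array([441.8,  -5. ])]
```

```bash
cat > plan.py <<'E'
from h import *
from scipy.spatial.transform import Slerp
import math
def start():
    s=sense(); return np.array(s['tool_pos']),rot(s['tcp_rot'])
def go(p,r,wps,claw,dec=2):
    """wps: list of (pos, Rotation or rpy, rows or None). prints rows; returns final commanded pose"""
    rows=[]
    for pos,q,n in wps:
        pos=np.array(pos,float); q=q if isinstance(q,R) else rot(q)
        if n is None:
            n=max(1,math.ceil(np.linalg.norm(pos-p)/27),math.ceil((r.inv()*q).magnitude()/.075))
        p0=p.copy(); sl=Slerp([0,1],R.concatenate([r,q]))
        for i in range(1,n+1):
            tp=p0+(pos-p0)*i/n; tq=sl(i/n)
            d=np.round(r.inv().apply(tp-p)/30,dec); a=np.round((r.inv()*tq).as_rotvec()/.08,dec)
            assert max(abs(d).max(),abs(a).max())<=1,(d,a)
            p=p+r.apply(d*30); r=r*R.from_rotvec(a*.08)
            rows.append([float(v)+0 for v in (*d,*a,claw)])
    for i in range(0,len(rows),8):
        print("["+",".join("["+",".join(f"{v:g}" for v in w)+"]" for w in rows[i:i+8])+"]")
    return p,r
E
python3 - <<'E'
from plan import *
p,r=start()
p,r=go(p,r,[([592,-104.5,270],[180,0,88.6],None),([592,-104.5,203],[180,0,88.6],4)],.4)
E
```

```text
[[0.79,-0.41,-0.04,0,0,-0.67,0.4],[0.8,-0.37,-0.04,0,0,-0.66,0.4],[0.83,-0.33,-0.04,0,0,-0.67,0.4],[0.84,-0.28,-0.04,0,0,-0.67,0.4],[0.86,-0.23,-0.04,0,0,-0.66,0.4],[0.87,-0.19,-0.04,0,0,-0.67,0.4],[0.87,-0.15,-0.04,0,0,-0.66,0.4],[0.89,-0.1,-0.04,0,0,-0.67,0.4]]
[[0.88,-0.05,-0.04,0,-0.01,-0.67,0.4],[0.89,0,-0.04,-0.01,0,-0.66,0.4],[0.89,0.05,-0.04,0,0,-0.67,0.4],[0.88,0.09,-0.04,0,0,-0.67,0.4],[0.88,0.14,-0.04,0,0,-0.66,0.4],[0.86,0.18,-0.04,0,0,-0.67,0.4],[0.86,0.24,-0.04,0,0,-0.67,0.4],[0.85,0.27,-0.04,0,0,-0.66,0.4]]
[[0.82,0.33,-0.04,0,0,-0.67,0.4],[0.81,0.36,-0.04,0,0,-0.67,0.4],[0.79,0.41,-0.04,0,0,-0.66,0.4],[0.77,0.45,-0.04,0,0,-0.67,0.4],[0.74,0.49,-0.04,0,0,-0.66,0.4],[0,0,0.56,0,0,0,0.4],[0,0,0.56,0,0,0,0.4],[0,0,0.55,0,0,0,0.4]]
[[0,0,0.56,0,0,0,0.4]]
```

Call:
{"op": "apply_moves", "data": {"deltas": [[0.79,-0.41,-0.04,0,0,-0.67,0.4],[0.8,-0.37,-0.04,0,0,-0.66,0.4],[0.83,-0.33,-0.04,0,0,-0.67,0.4],[0.84,-0.28,-0.04,0,0,-0.67,0.4],[0.86,-0.23,-0.04,0,0,-0.66,0.4],[0.87,-0.19,-0.04,0,0,-0.67,0.4],[0.87,-0.15,-0.04,0,0,-0.66,0.4],[0.89,-0.1,-0.04,0,0,-0.67,0.4]]}}

```text
time: 1.2
tool_pos: [379.7, -377.0, 254.7]
tcp_rot: [-180.0, -0.0, 49.0]
ft_force: [-0.1, -1.3, -0.5]
finger_gap: 34.0
grip_force: 0.0
```

Call:
{"op": "apply_moves", "data": {"deltas": [[0.88,-0.05,-0.04,0,-0.01,-0.67,0.4],[0.89,0,-0.04,-0.01,0,-0.66,0.4],[0.89,0.05,-0.04,0,0,-0.67,0.4],[0.88,0.09,-0.04,0,0,-0.67,0.4],[0.88,0.14,-0.04,0,0,-0.66,0.4],[0.86,0.18,-0.04,0,0,-0.67,0.4],[0.86,0.24,-0.04,0,0,-0.67,0.4],[0.85,0.27,-0.04,0,0,-0.66,0.4]]}}

```text
time: 2.2
tool_pos: [510.6, -208.9, 264.2]
tcp_rot: [180.0, 0.1, 73.4]
ft_force: [-0.9, 0.2, 0.2]
finger_gap: 34.2
grip_force: 0.0
```

Call:
{"op": "apply_moves", "data": {"deltas": [[0.82,0.33,-0.04,0,0,-0.67,0.4],[0.81,0.36,-0.04,0,0,-0.67,0.4],[0.79,0.41,-0.04,0,0,-0.66,0.4],[0.77,0.45,-0.04,0,0,-0.67,0.4],[0.74,0.49,-0.04,0,0,-0.66,0.4],[0,0,0,0,0,0,0.4]]}}

```text
time: 2.95
tool_pos: [592.8, -103.3, 269.9]
tcp_rot: [-180.0, 0.0, 88.7]
ft_force: [-0.1, 0.6, 0.1]
finger_gap: 34.0
grip_force: 0.0
```

Run:
```python
from plan import *
p,r=start();print(p,r.as_euler('xyz',degrees=True),sense()['joint_pos'].round(0))
im=snapshot("wrist");sc=snapshot("scene")
cv2.imwrite("pics/w1.png",np.hstack([im[:,:,::-1],sc[60:300,150:400,::-1].repeat(2,0).repeat(2,1)[:384,:288]]))
p,r=go(p,r,[([592,-104.5,203],[180,0,88.6],4)],.4)
```

```text
[ 592.77025435 -103.25903926  269.90270039] [-1.79988514e+02  3.61112453e-02  8.87195738e+01] [-15.   7.  83.  -0.  90. -13.]
[[-0.01,-0.01,0.56,0,0,0.01,0.4],[-0.01,0,0.56,0,0,0,0.4],[-0.01,-0.01,0.55,0,0.01,0.01,0.4],[-0.01,0,0.56,0,0,0.01,0.4]]
```

View pics/w1.png

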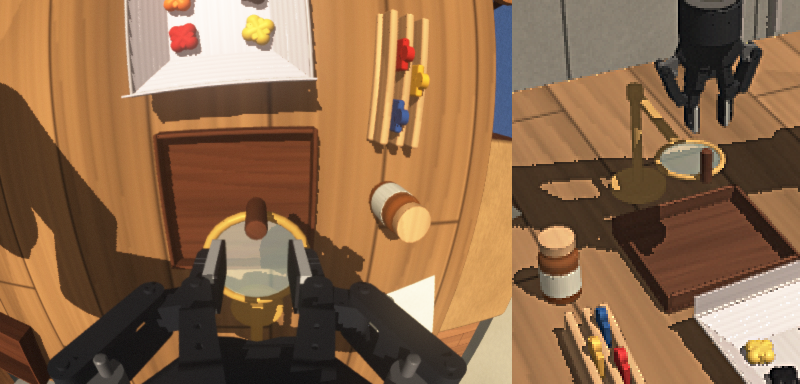

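The wrist view shows the knob top at (256,207), between the fingers, and the lid's far rim corners at (157,132) and (317,128).

```bash
cat >> h.py <<'E'
def wplane(u,v,z,pose=None):
    c=camera_info("wrist"); f=192/np.tan(np.radians(c['vertical_fov']/2))
    s=sense() if pose is None else pose
    du,dv=u-c['cx'],v-c['cy']; rr=np.hypot(du,dv); th=rr/f
    d=np.array([np.sin(th)*du/max(rr,1e-9),-np.sin(th)*dv/max(rr,1e-9),-np.cos(th)])
    T=np.array(c['tool_from_camera']); q=rot(s['tcp_rot'])
    o=np.array(s['tool_pos'])+q.apply(T[:3,3]); d=q.apply(T[:3,:3]@d)
    return o+d*(z-o[2])/d[2]
E
python3 - <<'E'
from h import *
np.set_printoptions(precision=1,suppress=True)
print("knob",wplane(256,207,218)); 
for p in [(157,132),(317,128)]: print("lid",wplane(*p,32))
for p in [(180,257)]: print("lid",wplane(*p,32))
for p in [(123,97),(316,80)]: print("backstop",wplane(*p,76))
E
```

```text
knob [592.4 -93.6 218. ]
lid [465.8 -63.3  32. ]
lid [669.  -65.2  32. ]
lid [ 475.9 -246.7   32. ]
backstop [442.4 -14.   76. ]
backstop [658.8  -6.9  76. ]
```

Call:
{"op": "apply_moves", "data": {"deltas": [[0,0,0.56,0,0,0,0.4],[0,0,0.56,0,0,0,0.4],[0,0,0.55,0,0,0,0.4],[0,0,0.56,0,0,0,0.4]]}}

```text
time: 3.55
tool_pos: [591.7, -104.9, 201.5]
tcp_rot: [-179.9, 0.0, 88.6]
ft_force: [0.6, 0.1, -0.8]
finger_gap: 34.2
grip_force: 0.0
```

Run:
```python
from plan import *
p,r=start()
w=[]
for k in range(1,19):
    a=np.radians(88.6+4*k); w.append(([586+252.5*np.cos(a),-358+252.5*np.sin(a),202],[180,0,88.6+4*k],1))
p,r=go(p,r,w,.4)
```

```text
[[-0.04,-0.57,-0.01,-0.01,0.01,-0.88,0.4],[-0.02,-0.59,0,0,0,-0.87,0.4],[-0.02,-0.59,0,0,0,-0.88,0.4],[-0.02,-0.58,0,0,0,-0.87,0.4],[-0.03,-0.59,0,0,0,-0.87,0.4],[-0.02,-0.59,0,0,0,-0.88,0.4],[-0.02,-0.58,0,0,0,-0.87,0.4],[-0.02,-0.59,0,0,0,-0.87,0.4]]
[[-0.02,-0.59,0,0,0,-0.87,0.4],[-0.02,-0.59,0,0,0,-0.88,0.4],[-0.02,-0.58,0,0,0,-0.87,0.4],[-0.02,-0.59,0,0,0,-0.87,0.4],[-0.02,-0.59,0,0,0,-0.87,0.4],[-0.02,-0.58,0,0,0,-0.88,0.4],[-0.02,-0.59,0,0,0,-0.87,0.4],[-0.02,-0.59,0,0,0,-0.87,0.4]]
[[-0.02,-0.58,0,0,0,-0.87,0.4],[-0.02,-0.59,0,0,0,-0.88,0.4]]
```

Call:
{"op": "apply_moves", "data": {"deltas": [[-0.04,-0.57,0,0,0,-0.88,0.4],[-0.02,-0.59,0,0,0,-0.87,0.4],[-0.02,-0.59,0,0,0,-0.88,0.4],[-0.02,-0.58,0,0,0,-0.87,0.4]]}}

```text
time: 4.05
tool_pos: [522.3, -113.4, 202.5]
tcp_rot: [-180.0, 0.0, 104.8]
ft_force: [0.8, 0.0, 0.4]
finger_gap: 34.0
grip_force: 0.3
```

Call:
{"op": "apply_moves", "data": {"deltas": [[-0.03,-0.59,0,0,0,-0.87,0.4],[-0.02,-0.59,0,0,0,-0.88,0.4],[-0.02,-0.58,0,0,0,-0.87,0.4],[-0.02,-0.59,0,0,0,-0.87,0.4],[-0.02,-0.59,0,0,0,-0.87,0.4],[-0.02,-0.59,0,0,0,-0.88,0.4],[-0.02,-0.58,0,0,0,-0.87,0.4]]}}

```text
time: 4.92
tool_pos: [415.1, -172.3, 202.6]
tcp_rot: [-180.0, 0.0, 132.8]
ft_force: [-0.3, 0.6, 0.1]
finger_gap: 33.9
grip_force: 0.3
```

Call:
{"op": "apply_moves", "data": {"deltas": [[-0.02,-0.59,0,0,0,-0.87,0.4],[-0.02,-0.59,0,0,0,-0.87,0.4],[-0.02,-0.58,0,0,0,-0.88,0.4],[-0.02,-0.59,0,0,0,-0.87,0.4],[-0.02,-0.59,0,0,0,-0.87,0.4],[-0.02,-0.58,0,0,0,-0.87,0.4],[-0.02,-0.59,0,0,0,-0.88,0.4],[0,0,0,0,0,0,0.4]]}}

```text
time: 5.92
tool_pos: [347.9, -274.6, 202.9]
tcp_rot: [-179.9, 0.0, 160.5]
ft_force: [0.5, 0.6, 0.3]
finger_gap: 34.2
grip_force: 0.0
```

Run:
```python
from plan import *
p,r=start()
p,r=go(p,r,[(p+[0,0,85],r,3),([430,80,290],[180,0,147],None),([509.5,442,250],[180,0,134.5],None)],.7)
```

```text
[[0,0,-0.94,0,0,0,0.7],[0,0,-0.95,0,0,0,0.7],[0,0,-0.94,0,0,0,0.7],[0.1,0.86,-0.01,0,0,0.21,0.7],[0.11,0.86,0,0,0,0.21,0.7],[0.13,0.86,-0.01,0,0,0.21,0.7],[0.14,0.85,0,0,0,0.21,0.7],[0.15,0.85,-0.01,0,0,0.21,0.7]]
[[0.17,0.85,-0.01,0,0,0.21,0.7],[0.18,0.85,0,-0.01,0,0.21,0.7],[0.2,0.84,-0.01,0,0,0.21,0.7],[0.21,0.84,0,0,0,0.21,0.7],[0.23,0.84,-0.01,0,0,0.22,0.7],[0.24,0.83,0,0,0,0.21,0.7],[0.25,0.83,-0.01,0,0,0.21,0.7],[0.27,0.83,-0.01,0,0,0.21,0.7]]
[[0.29,0.81,0,0,0,0.21,0.7],[0.31,0.83,0.1,0,0,0.19,0.7],[0.32,0.82,0.09,0,0,0.2,0.7],[0.34,0.81,0.1,0,0,0.19,0.7],[0.35,0.81,0.09,0,0,0.2,0.7],[0.36,0.81,0.1,0,0,0.19,0.7],[0.37,0.8,0.09,0,0,0.2,0.7],[0.39,0.79,0.1,0,0,0.19,0.7]]
[[0.4,0.79,0.09,0,0,0.2,0.7],[0.41,0.78,0.1,0,0,0.19,0.7],[0.42,0.78,0.09,0,0,0.2,0.7],[0.44,0.76,0.1,0,0,0.19,0.7],[0.44,0.77,0.09,0,0,0.2,0.7],[0.46,0.75,0.1,0,0,0.19,0.7],[0.47,0.75,0.09,0,0,0.19,0.7]]
```

Call:
{"op": "apply_moves", "data": {"deltas": [[0,0,-0.94,0,0,0,0.4],[0,0,-0.95,0,0,0,0.7],[0,0,-0.94,0,0,0,0.7],[0.1,0.86,-0.01,0,0,0.21,0.7],[0.11,0.86,0,0,0,0.21,0.7],[0.13,0.86,-0.01,0,0,0.21,0.7],[0.14,0.85,0,0,0,0.21,0.7],[0.15,0.85,-0.01,0,0,0.21,0.7]]}}

```text
time: 6.92
tool_pos: [377.5, -145.9, 288.8]
tcp_rot: [-180.0, 0.0, 155.7]
ft_force: [0.6, 0.3, -0.0]
finger_gap: 59.7
grip_force: 0.0
```

Call:
{"op": "apply_moves", "data": {"deltas": [[0.17,0.85,-0.01,0,0,0.21,0.7],[0.18,0.85,0,-0.01,0,0.21,0.7],[0.2,0.84,-0.01,0,0,0.21,0.7],[0.21,0.84,0,0,0,0.21,0.7],[0.23,0.84,-0.01,0,0,0.22,0.7],[0.24,0.83,0,0,0,0.21,0.7],[0.25,0.83,-0.01,0,0,0.21,0.7],[0.27,0.83,-0.01,0,0,0.21,0.7]]}}

```text
time: 7.92
tool_pos: [423.8, 57.1, 290.2]
tcp_rot: [180.0, 0.0, 148.0]
ft_force: [-0.8, -0.1, -0.4]
finger_gap: 59.7
grip_force: 0.0
```

Call:
{"op": "apply_moves", "data": {"deltas": [[0.29,0.81,0,0,0,0.21,0.7],[0.31,0.83,0.1,0,0,0.19,0.7],[0.32,0.82,0.09,0,0,0.2,0.7],[0.34,0.81,0.1,0,0,0.19,0.7],[0.35,0.81,0.09,0,0,0.2,0.7],[0.36,0.81,0.1,0,0,0.19,0.7],[0.37,0.8,0.09,0,0,0.2,0.7],[0.39,0.79,0.1,0,0,0.19,0.7]]}}

```text
time: 8.93
tool_pos: [468.4, 263.3, 269.9]
tcp_rot: [-180.0, 0.0, 140.8]
ft_force: [0.2, 0.6, 0.6]
finger_gap: 59.8
grip_force: 0.0
```

Call:
{"op": "apply_moves", "data": {"deltas": [[0.4,0.79,0.09,0,0,0.2,0.7],[0.41,0.78,0.1,0,0,0.19,0.7],[0.42,0.78,0.09,0,0,0.2,0.7],[0.44,0.76,0.1,0,0,0.19,0.7],[0.44,0.77,0.09,0,0,0.2,0.7],[0.46,0.75,0.1,0,0,0.19,0.7],[0.47,0.75,0.09,0,0,0.19,0.7],[0,0,0,0,0,0,0.7]]}}

```text
time: 9.93
tool_pos: [507.3, 444.8, 249.0]
tcp_rot: [-179.9, -0.0, 134.7]
ft_force: [-0.7, 0.6, -0.0]
finger_gap: 59.8
grip_force: 0.0
```

Run:
```python
from plan import *
p,r=start();print(p,r.as_euler('xyz',degrees=True),sense()['joint_pos'].round(0))
im=snapshot("wrist");sc=snapshot("scene")
cv2.imwrite("pics/w2.png",np.hstack([im[:,:,::-1],sc[60:300,150:400,::-1].repeat(2,0).repeat(2,1)[:384,:288]]))
```

```text
[507.29231804 444.76643968 249.04876089] [-1.79915620e+02 -1.05209067e-02  1.34661819e+02] [37. 19. 72. -0. 90. -8.]
```

View pics/w2.png

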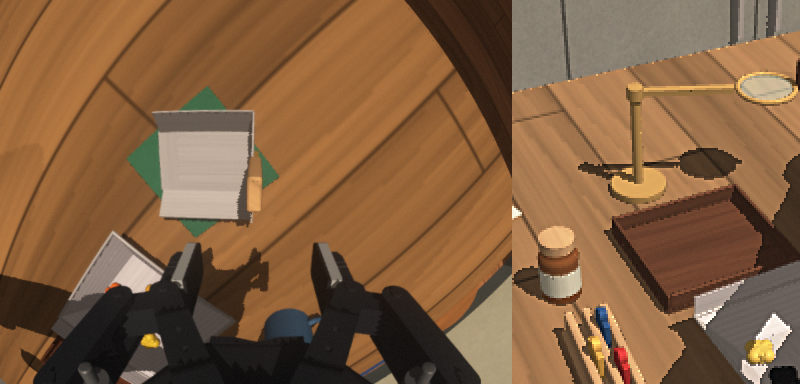

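The scene view shows the magnifier swung well clear. In the wrist view the grip's top face runs from (250,178) to (260,210), with the scoop edges at (154,112), (253,112) and (250,218).

Run:
```python
from plan import *
np.set_printoptions(precision=1,suppress=True)
for p,z in [((255,194),131),((250,178),131),((248,210),131),((261,178),131),((261,210),131),((154,112),32),((162,217),32),((254,112),32)]: print(p,wplane(*p,z))
p,r=start()
go(p,r,[([509.5,442.5,150],[180,0,134],4),([509.5,442.5,97],[180,0,134],4)],.7)
```

```text
(255, 194) [509.3 439.3 131. ]
(250, 178) [495.9 446.8 131. ]
(248, 210) [515.6 424.  131. ]
(261, 178) [502.7 453.5 131. ]
(261, 210) [523.9 432.2 131. ]
(154, 112) [374.  402.9  32. ]
(162, 217) [468.7 304.2  32. ]
(254, 112) [462.2 484.6  32. ]
[[-0.01,0.01,0.83,0,0,0.04,0.7],[-0.02,0,0.83,-0.01,0,0.03,0.7],[-0.01,0.01,0.84,0,0,0.04,0.7],[-0.01,0.01,0.83,0,0.01,0.03,0.7],[0,0,0.44,0,0,0,0.7],[0,0,0.44,0,0,0,0.7],[0,0,0.44,0,0,0,0.7],[0,0,0.45,0,0,0,0.7]]
```

Call:
{"op": "apply_moves", "data": {"deltas": [[0.02,0,0.83,0,0,0.05,0.7],[0,0,0.83,0,0,0.05,0.7],[0,0,0.84,0,0,0.05,0.7],[0,0.02,0.83,0,0,0.05,0.7],[0,0,0.44,0,0,0.05,0.7],[0,0,0.44,0,0,0,0.7],[0,0,0.44,0,0,0,0.7],[0,0,0.45,0,0,0,0.7]], "grip_force": 100}}

```text
time: 11.02
tool_pos: [508.9, 443.9, 97.4]
tcp_rot: [179.9, 0.0, 133.5]
ft_force: [0.4, 0.3, -0.3]
finger_gap: 59.6
grip_force: 0.0
```

Call:
{"op": "apply_moves", "data": {"deltas": [[0,0,0,0,0,0,0.3],[0,0,0,0,0,0,0],[0,0,0,0,0,0,0],[0,0,0,0,0,0,0],[0,0,0,0,0,0,0],[0,0,0,0,0,0,0]]}}

```text
time: 11.78
tool_pos: [509.1, 444.1, 98.6]
tcp_rot: [179.9, 0.0, 133.5]
ft_force: [-2.0, -1.2, 5.5]
finger_gap: 12.7
grip_force: 97.8
```

Run:
```python
from plan import *
s=sense();print({k:np.round(s[k],1) for k in s})
```

```text
{'time': np.float64(11.8), 'joint_pos': array([36.8, 24.8, 80.3, -0. , 74.8, -6.7]), 'qd': array([-0.1, -0. ,  0.1,  0.1, -0.1,  0.1]), 'joint_efforts': array([ -0.1, -65.8, -45. ,  -0. ,  -0.5,  -0. ]), 'tool_pos': array([509.1, 444.1,  98.6]), 'tcp_rot': array([179.9,   0. , 133.5]), 'ft_force': array([-2. , -1.2,  5.5]), 'wrist_torque': array([-0.2,  0.2,  0. ]), 'grip_force': np.float64(97.8), 'finger_gap': np.float64(12.7)}
```

```bash
cat > sc.py <<'E'
from plan import *
ORG=np.array([543.5,119.5]); YAW=93.4
M=np.array([[0,1,0],[1,0,0],[0,0,-1.]])
def pose(xl,yl,zl,tilt,yaw=YAW,org=ORG):
    """lip centre in tin coords, z world, tilt deg nose-down positive -> TCP pose"""
    a=np.radians(YAW); lip=np.array([org[0]+xl*np.cos(a)-yl*np.sin(a),org[1]+xl*np.sin(a)+yl*np.cos(a),zl])
    Rs=R.from_euler('z',yaw,degrees=True)*R.from_euler('y',-tilt,degrees=True)
    return lip+Rs.apply([127,0,95.5]),Rs*R.from_matrix(M)
def inv():
    p,r=start(); Rs=r*R.from_matrix(M).inv(); lip=p-Rs.apply([127,0,95.5])
    a=np.radians(YAW); d=lip[:2]-ORG; e=Rs.as_euler('zyx',degrees=True)
    return np.round([d@[np.cos(a),np.sin(a)],d@[-np.sin(a),np.cos(a)],lip[2],-e[1],e[0]],1)
def run(claw,*w,p=None,r=None):
    if p is None:
        p,r=start()
    return go(p,r,[(*pose(*x[:-1]),x[-1]) for x in w],claw)
E
python3 - <<'E'
from sc import *
np.set_printoptions(precision=1,suppress=True)
print("mug top",plane("scene",408,458,90),plane("side",263,372,90))
print("holder",plane("scene",277,345,70),plane("scene",325,420,10))
print(inv(), start())
print(pose(84,-25,30,50)[0])
p,r=start()
p,r=go(p,r,[(p+[0,0,130],r,5),(*pose(100,-25,100,50),None),(*pose(83,-25,25,50),5)],0)
E
```

```text
mug top [745.  272.5  90. ] [745.5 269.3  90. ]
holder [820.5 -34.7  70. ] [794.3  95.1  10. ]
[244.3 112.1   2.9   0.1  43.5] (array([509.1, 444.1,  98.6]), Rotation.from_matrix(array([[-0.7,  0.7,  0. ],
                            [ 0.7,  0.7,  0. ],
                            [-0. ,  0. , -1. ]])))
[563.  213.3 188.7]
[[0,0,-0.87,0,0,0,0],[0,0,-0.86,0,0,0,0],[0,0,-0.87,0,0,0,0],[0,0.01,-0.87,0,0,0,0],[0,0,-0.86,0,0,0,0],[-0.38,-0.21,-0.06,-0.6,0.28,-0.6,0],[-0.36,-0.23,-0.08,-0.6,0.28,-0.6,0],[-0.35,-0.25,-0.1,-0.6,0.28,-0.59,0]]
[[-0.34,-0.25,-0.11,-0.59,0.28,-0.6,0],[-0.32,-0.26,-0.14,-0.6,0.28,-0.6,0],[-0.31,-0.27,-0.16,-0.6,0.28,-0.6,0],[-0.29,-0.28,-0.17,-0.6,0.28,-0.59,0],[-0.27,-0.28,-0.2,-0.6,0.28,-0.6,0],[-0.25,-0.29,-0.22,-0.6,0.28,-0.6,0],[-0.24,-0.28,-0.23,-0.6,0.28,-0.6,0],[-0.22,-0.29,-0.25,-0.6,0.28,-0.59,0]]
[[-0.19,-0.28,-0.28,-0.59,0.28,-0.6,0],[-0.18,-0.28,-0.28,-0.6,0.28,-0.6,0],[-0.16,-0.27,-0.31,-0.6,0.28,-0.6,0],[-0.13,-0.26,-0.32,-0.6,0.28,-0.6,0],[-0.12,-0.26,-0.34,-0.6,0.28,-0.59,0],[-0.1,-0.24,-0.35,-0.6,0.28,-0.6,0],[0,-0.46,0.23,0,0,0,0],[0,-0.45,0.24,0,0,0,0]]
[[0,-0.46,0.23,0,0,0,0],[0,-0.45,0.24,0,0,0,0],[0,-0.46,0.23,0,0,0,0]]
```

Call:
{"op": "apply_moves", "data": {"deltas": [[0,0,-0.87,0,0,0,0],[0,0,-0.86,0,0,0,0],[0,0,-0.87,0,0,0,0],[0,0,-0.87,0,0,0,0],[0,0,-0.86,0,0,0,0],[-0.38,-0.21,-0.06,-0.6,0.28,-0.6,0],[-0.36,-0.23,-0.08,-0.6,0.28,-0.6,0],[-0.35,-0.25,-0.1,-0.6,0.28,-0.59,0]]}}

```text
time: 12.78
tool_pos: [517.6, 405.4, 232.5]
tcp_rot: [171.4, -3.2, 142.1]
ft_force: [-0.2, -0.5, -1.1]
finger_gap: 13.1
grip_force: 97.5
```

Call:
{"op": "apply_moves", "data": {"deltas": [[-0.34,-0.25,-0.11,-0.59,0.28,-0.6,0],[-0.32,-0.26,-0.14,-0.6,0.28,-0.6,0],[-0.31,-0.27,-0.16,-0.6,0.28,-0.6,0],[-0.29,-0.28,-0.17,-0.6,0.28,-0.59,0],[-0.27,-0.28,-0.2,-0.6,0.28,-0.6,0],[-0.25,-0.29,-0.22,-0.6,0.28,-0.6,0],[-0.24,-0.28,-0.23,-0.6,0.28,-0.6,0],[-0.22,-0.29,-0.25,-0.6,0.28,-0.59,0]]}}

```text
time: 13.78
tool_pos: [542.9, 304.1, 246.6]
tcp_rot: [147.4, -5.1, 166.1]
ft_force: [-0.1, -0.2, -0.8]
finger_gap: 13.0
grip_force: 97.5
```

Call:
{"op": "apply_moves", "data": {"deltas": [[-0.19,-0.28,-0.28,-0.59,0.28,-0.6,0],[-0.18,-0.28,-0.28,-0.6,0.28,-0.6,0],[-0.16,-0.27,-0.31,-0.6,0.28,-0.6,0],[-0.13,-0.26,-0.32,-0.6,0.28,-0.6,0],[-0.12,-0.26,-0.34,-0.6,0.28,-0.59,0],[-0.1,-0.24,-0.35,-0.6,0.28,-0.6,0],[0,0,0,0,0,0,0]]}}

```text
time: 14.65
tool_pos: [561.9, 227.5, 256.3]
tcp_rot: [130.0, -0.2, -176.7]
ft_force: [0.5, 0.4, -1.6]
finger_gap: 12.4
grip_force: 97.5
```

Run:
```python
from sc import *
s=sense();print(inv(),s['joint_pos'].round(0),s['ft_force'],s['finger_gap'])
a=snapshot("scene");b=snapshot("side")
cv2.imwrite("pics/t1.png",np.hstack([cv2.resize(a[130:330,190:390,::-1],(400,400)),cv2.resize(b[150:350,170:370,::-1],(400,400))]))
run(0,(83,-25,25,50,5),(83,-25,9,50,2))
```

```text
[ 98.1 -24.2  97.6  -2.6  91.9] [  -9.    9.   96.   48.   90. -109.] [ 0.45149282  0.36220657 -1.58703347] 12.412987458666768
[[0,-0.45,0.23,0,0,-0.01,0],[-0.01,-0.44,0.23,-0.01,0,0,0],[0,-0.45,0.23,0,0,-0.01,0],[-0.01,-0.44,0.23,0,-0.01,-0.01,0],[0,-0.45,0.24,-0.01,0,-0.01,0],[0,-0.2,0.17,0,0,0,0],[0,-0.21,0.17,0,0,0,0]]
```

View pics/t1.png

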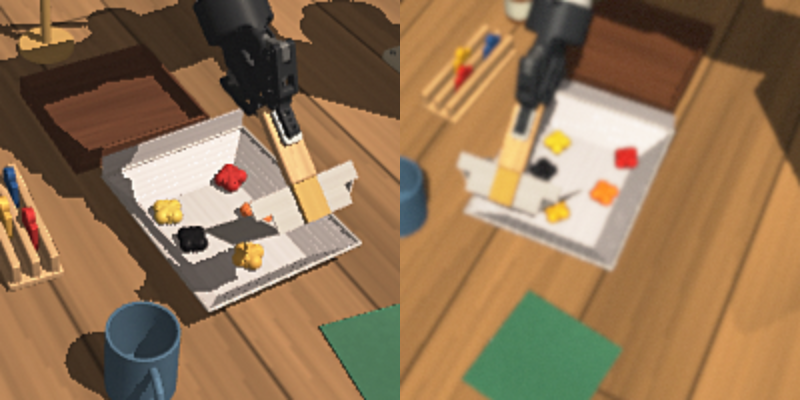

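The wrist tilt works: in the left panel the scoop hangs nose-down over the tin's +x end at about (300,200). The pieces are where they were. Lowering it.

Call:
{"op": "apply_moves", "data": {"deltas": [[0,-0.45,0.23,0,0,-0.01,0],[0,-0.44,0.23,-0.01,0,0,0],[0,-0.45,0.23,0,0,-0.01,0],[0,-0.44,0.23,0,-0.01,-0.01,0],[0,-0.45,0.24,-0.01,0,-0.01,0],[0,-0.2,0.17,0,0,0,0],[0,-0.21,0.17,0,0,0,0],[0,0,0,0,0,0,0]]}}

```text
time: 15.75
tool_pos: [562.3, 212.5, 167.5]
tcp_rot: [129.9, 0.0, -176.5]
ft_force: [-0.3, -0.5, -0.9]
finger_gap: 12.7
grip_force: 97.6
```

```bash
sed -i "s/as_euler('zyx'/as_euler('ZYX'/" sc.py
python3 - <<'E'
from sc import *
s=sense();print(inv(),s['ft_force'],s['finger_gap'])
run(0,(80,-25,3,50,2))
E
```

```text
[ 83.4 -24.4   8.8  50.1  93.5] [-0.33147445 -0.46470682 -0.94590734] 12.72319815586617
[[-0.01,-0.11,0.02,0.01,0,0.01,0],[-0.01,-0.11,0.02,0,-0.01,0.01,0]]
```

Call:
{"op": "apply_moves", "data": {"deltas": [[0,-0.11,0.02,0,0,0,0],[0,-0.11,0.02,0,0,0,0],[0,0,0,0,0,0,0]]}}

```text
time: 16.12
tool_pos: [562.6, 209.4, 163.3]
tcp_rot: [129.9, 0.1, -176.4]
ft_force: [-5.3, -0.9, 4.9]
finger_gap: 12.5
grip_force: 98.1
```

Call:
{"op": "apply_moves", "data": {"deltas": [[0,-0.04,0.03,0,0,0,0],[0,0,0,0,0,0,0]]}}

```text
time: 16.38
tool_pos: [562.6, 209.5, 162.8]
tcp_rot: [129.8, 0.1, -176.4]
ft_force: [-8.5, -2.0, 11.8]
finger_gap: 12.8
grip_force: 98.9
```

Run:
```python
from sc import *
s=sense();print(inv(),s['ft_force'],s['finger_gap'])
run(0,(40,-25,2.5,32,5),(0,-25,2.5,24,4),(-20,-25,2.5,16,2),(-40,-25,2.5,6,3))
```

```text
[ 80.7 -24.8   4.1  50.2  93.7] [-8.51404241 -2.04975464 11.75145005] 12.826962642318374
[[0,-0.03,0.09,0.79,0,0.01,0],[-0.01,-0.02,0.1,0.8,0,0.01,0],[0,-0.01,0.1,0.79,0,0.01,0],[-0.01,-0.01,0.09,0.79,0,0.01,0],[0,0,0.1,0.79,-0.01,0.01,0],[0,-0.18,-0.02,0.44,0,0,0],[0,-0.18,-0.02,0.43,0,0,0],[0,-0.19,0,0.44,0,0,0]]
[[0,-0.18,-0.01,0.44,0,0,0],[0,-0.1,0.18,0.87,0,0,0],[0,-0.09,0.18,0.88,0,0,0],[0,-0.05,0.2,0.73,0,0,0],[0,-0.04,0.2,0.72,0,0,0],[0,-0.03,0.21,0.73,0,0,0]]
```

Run:
```python
from sc import *
run(0,(80,-20,5,50,1),(60,-20,3.5,42,3),(40,-20,3,34,3),(20,-20,3,29,2))
```

```text
[[0.15,0.02,-0.02,0.04,-0.01,0.05,0],[0,-0.02,0.05,0.58,0,0,0],[0,-0.02,0.04,0.58,0,0,0],[0,-0.02,0.05,0.58,0,0,0],[0,-0.04,0.06,0.58,0,0,0],[0,-0.03,0.07,0.59,0,0,0],[0,-0.03,0.06,0.58,0,0,0],[0,-0.14,0,0.54,0,0,0]]
[[0,-0.15,0.02,0.55,0,0,0]]
```

Call:
{"op": "apply_moves", "data": {"deltas": [[0.15,0.02,-0.02,0.04,0,0.05,0],[0,-0.02,0.05,0.58,0,0,0],[0,-0.02,0.04,0.58,0,0,0],[0,-0.02,0.05,0.58,0,0,0],[0,-0.04,0.06,0.58,0,0,0],[0,-0.03,0.07,0.59,0,0,0],[0,-0.03,0.06,0.58,0,0,0],[0,-0.14,0,0.54,0,0,0]]}}

```text
time: 17.38
tool_pos: [558.7, 208.7, 149.3]
tcp_rot: [148.8, 0.0, -176.6]
ft_force: [0.6, 0.7, -1.7]
finger_gap: 12.9
grip_force: 97.8
```

Run:
```python
from sc import *
s=sense();print(inv(),s['ft_force'],s['finger_gap'])
run(0,(20,-20,3,28,2),(0,-20,3,23,2),(-20,-20,3,15,2),(-40,-20,3,6,2))
```

```text
[ 29.1 -20.5   1.8  31.2  93.4] [ 0.55396632  0.71096971 -1.65135306] 12.890906960401601
[[0.01,-0.03,0.03,0.35,0,0,0],[0.01,-0.04,0.02,0.35,0.01,-0.01,0],[0,-0.16,0.04,0.55,0,0,0],[0,-0.16,0.04,0.55,0,0,0],[0,-0.11,0.18,0.87,0,0,0],[0,-0.09,0.19,0.87,0,0,0],[0,-0.1,0.26,0.98,0,0,0],[0,-0.08,0.27,0.98,0,0,0]]
```

Call:
{"op": "apply_moves", "data": {"deltas": [[0,-0.05,0.03,0.35,0,0,0],[0,-0.05,0.03,0.35,0,0,0],[0,-0.16,0.04,0.55,0,0,0],[0,-0.16,0.04,0.55,0,0,0]]}}

```text
time: 17.88
tool_pos: [559.0, 199.0, 139.1]
tcp_rot: [157.0, -0.1, -176.7]
ft_force: [-0.3, 0.8, -1.0]
finger_gap: 12.7
grip_force: 97.8
```

Call:
{"op": "apply_moves", "data": {"deltas": [[0,-0.11,0.18,0.87,0,0,0],[0,-0.09,0.19,0.87,0,0,0],[0,-0.1,0.26,0.98,0,0,0],[0,-0.08,0.27,0.98,0,0,0]]}}

```text
time: 18.38
tool_pos: [559.0, 195.7, 109.6]
tcp_rot: [174.0, -0.1, -176.7]
ft_force: [-0.4, 0.0, -1.3]
finger_gap: 12.9
grip_force: 97.9
```

Run:
```python
from sc import *
s=sense();print(inv(),s['ft_force'],s['finger_gap'])
a=snapshot("scene");b=snapshot("side")
cv2.imwrite("pics/t2.png",np.hstack([cv2.resize(a[130:330,190:390,::-1],(400,400)),cv2.resize(b[150:350,170:370,::-1],(400,400))]))
run(0,(-60,-20,2.5,2,2),(-78,-20,3,0,2),(-92,-20,10,-2,2),(-108,-20,27,-9,3),(-120,-20,41,-16,3),(-121,-20,78,-32,5))
```

```text
[-41.2 -19.7   1.4   6.   93.3] [-0.3549734   0.02552626 -1.3455488 ] 12.91446400699636
[[-0.01,-0.22,0.09,0.44,-0.02,0,0],[-0.01,-0.22,0.1,0.45,-0.01,0.01,0],[0,-0.25,0.05,0.22,0,0,0],[0,-0.24,0.06,0.21,0,0,0],[0,-0.18,-0.04,0.22,0,0,0],[0,-0.18,-0.04,0.22,0,0,0],[0,-0.07,0,0.51,0,0,0],[0,-0.06,0,0.51,0,0,0]]
[[0,-0.07,0,0.51,0,0,0],[0,-0.04,0.05,0.51,0,0,0],[0,-0.03,0.05,0.51,0,0,0],[0,-0.03,0.05,0.5,0,0,0],[0,0.07,0.02,0.7,0,0,0],[0,0.07,0.02,0.7,0,0,0],[0,0.07,0.01,0.7,0,0,0],[0,0.07,0.02,0.7,0,0,0]]
[[0,0.07,0,0.69,0,0,0]]
```

View pics/t2.png

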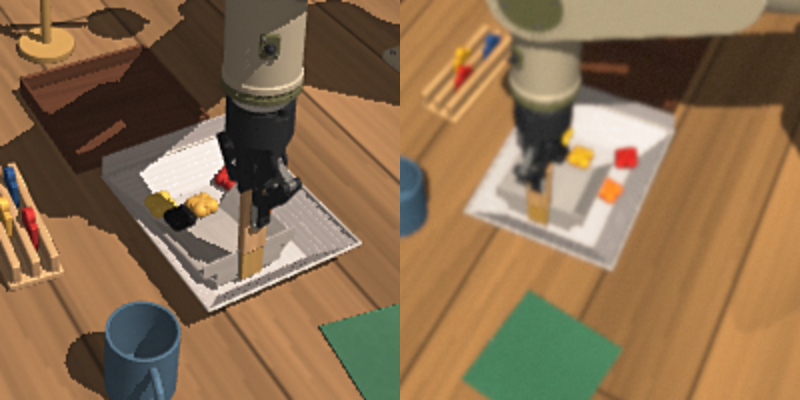

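In the left panel the scoop lies nearly flat in the tin. Its lip is pushing the black (180,217) and yellow (203,205) pieces, with the other yellow at (160,205) already on the backstop slope. Red and orange are untouched.

Call:
{"op": "apply_moves", "data": {"deltas": [[0,-0.22,0.07,0.44,0,0,0],[0,-0.22,0.09,0.45,0,0,0],[0,-0.25,0.05,0.22,0,0,0],[0,-0.24,0.06,0.21,0,0,0]]}}

```text
time: 18.98
tool_pos: [560.5, 167.9, 100.1]
tcp_rot: [179.9, -0.1, -176.7]
ft_force: [-0.6, 0.7, -2.0]
finger_gap: 12.9
grip_force: 97.9
```

Call:
{"op": "apply_moves", "data": {"deltas": [[0,-0.18,-0.04,0.22,0,0,0],[0,-0.18,-0.04,0.22,0,0,0],[0,-0.07,0,0.51,0,0,0],[0,-0.06,0,0.51,0,0,0]]}}

```text
time: 19.48
tool_pos: [561.7, 153.7, 103.4]
tcp_rot: [-173.4, -0.0, -176.7]
ft_force: [0.6, -0.1, -2.3]
finger_gap: 12.9
grip_force: 98.1
```

Run:
```python
from sc import *
s=sense();print(inv(),s['ft_force'],s['finger_gap'])
a=snapshot("scene");b=snapshot("side")
cv2.imwrite("pics/t3.png",np.hstack([cv2.resize(a[130:330,190:390,::-1],(400,400)),cv2.resize(b[150:350,170:370,::-1],(400,400))]))
run(0,(-108,-20,27,-10,2),(-120,-20,41,-16,3),(-121,-20,78,-32,5))
```

```text
[-104.1  -19.9   23.3   -6.6   93.3] [ 0.63735568 -0.12788471 -2.3332328 ] 12.921468947346021
[[0,0.01,0.07,0.37,-0.01,0,0],[0,0.01,0.07,0.37,-0.01,0,0],[0,-0.06,0.02,0.44,0,0,0],[0,-0.05,0.03,0.43,0,0,0],[0,-0.06,0.02,0.44,0,0,0],[0,0.07,0.02,0.7,0,0,0],[0,0.07,0.02,0.7,0,0,0],[0,0.07,0.02,0.69,0,0,0]]
[[0,0.07,0.01,0.7,0,0,0],[0,0.07,0.01,0.7,0,0,0]]
```

View pics/t3.png

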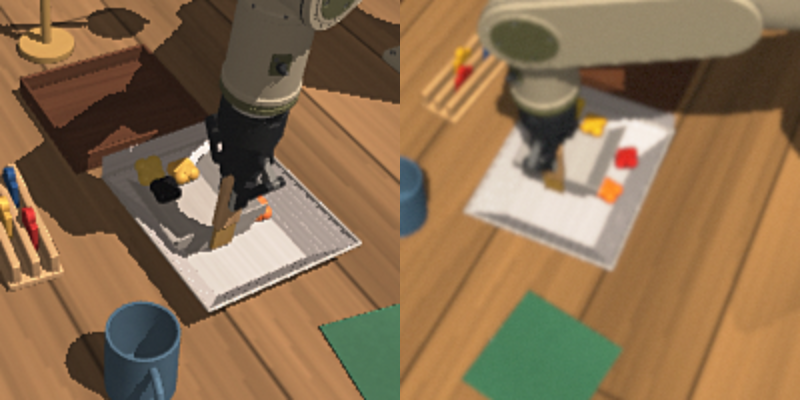

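The forces are low, the load has grown, and the pieces sit at the nose against the backstop slope. Carrying on up the slope with the nose tilting up.

Call:
{"op": "apply_moves", "data": {"deltas": [[0,0.01,0.07,0.37,0,0,0],[0,0.01,0.07,0.37,0,0,0],[0,-0.06,0.02,0.44,0,0,0],[0,-0.05,0.03,0.43,0,0,0],[0,-0.06,0.02,0.44,0,0,0],[0,0,0,0,0,0,0]]}}

```text
time: 20.32
tool_pos: [561.4, 149.0, 97.3]
tcp_rot: [-164.0, -0.1, -176.6]
ft_force: [-1.2, -0.6, -1.6]
finger_gap: 12.8
grip_force: 98.1
```

Call:
{"op": "apply_moves", "data": {"deltas": [[0,0.07,0.02,0.7,0,0,0],[0,0.07,0.02,0.7,0,0,0],[0,0.07,0.02,0.69,0,0,0],[0,0.07,0.01,0.7,0,0,0],[0,0.07,0.01,0.7,0,0,0],[0,0,0,0,0,0,0]]}}

```text
time: 21.08
tool_pos: [560.7, 158.0, 90.6]
tcp_rot: [-148.1, -0.2, -176.6]
ft_force: [0.6, -0.5, -1.5]
finger_gap: 12.7
grip_force: 98.1
```

Run:
```python
from sc import *
s=sense();print(inv(),s['ft_force'],s['finger_gap'])
a=snapshot("scene");b=snapshot("side")
cv2.imwrite("pics/t4.png",np.hstack([cv2.resize(a[110:310,190:390,::-1],(400,400)),cv2.resize(b[150:350,170:370,::-1],(400,400))]))
run(0,(-110,-20,130,-32,3),(-200,-5,130,-20,4),(-240,-5,110,5,None),(-250,-5,75,45,None))
```

```text
[-120.9  -19.4   76.7  -31.9   93.5] [ 0.57992366 -0.45828657 -1.48373267] 12.733215076630485
[[0,-0.2,-0.56,0.01,-0.01,0,0],[0,-0.2,-0.56,0.01,-0.01,0,0],[0,-0.2,-0.56,0.01,0,0,0],[0.13,-0.82,0.19,-0.65,0,0,0],[0.12,-0.84,0.16,-0.66,0,0,0],[0.13,-0.84,0.1,-0.65,0,0,0],[0.12,-0.84,0.07,-0.66,0,0,0],[0,-0.46,-0.07,-0.91,0,0,0]]
[[0,-0.46,-0.1,-0.91,0,0,0],[0,-0.44,-0.14,-0.91,0,0,0],[0,-0.44,-0.16,-0.91,0,0,0],[0,-0.42,-0.2,-0.9,0,0,0],[0,-0.41,-0.23,-0.91,0,0,0],[0,-0.35,-0.08,-0.87,0,0,0],[0,-0.34,-0.11,-0.88,0,0,0],[0,-0.33,-0.13,-0.87,0,0,0]]
[[0,-0.32,-0.16,-0.87,0,0,0],[0,-0.31,-0.17,-0.88,0,0,0],[0,-0.3,-0.2,-0.87,0,0,0],[0,-0.28,-0.22,-0.87,0,0,0],[0,-0.27,-0.24,-0.87,0,0,0],[0,-0.25,-0.25,-0.88,0,0,0],[0,-0.23,-0.27,-0.87,0,0,0]]
```

View pics/t4.png

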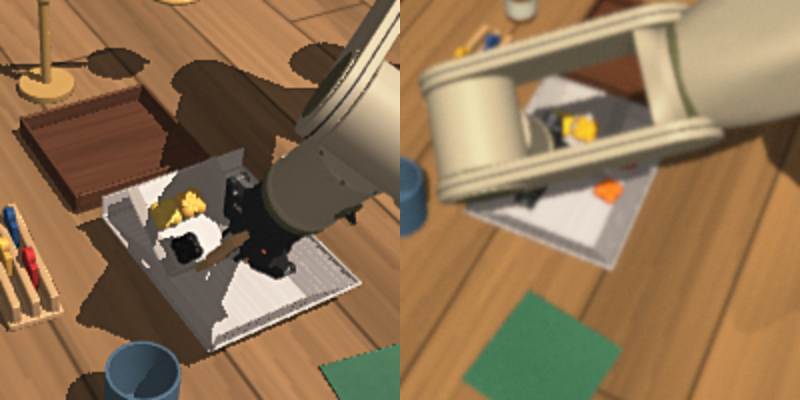

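Run:
```python
from sc import *
p,r=run(0,(-112,-20,135,-32,4),(-215,-8,125,-30,None),(-245,-8,100,0,None),(-250,-8,60,40,None))
```

```text
[[0,-0.19,-0.45,0.01,-0.01,0,0],[0,-0.18,-0.44,0,0,0,0],[0,-0.19,-0.45,0.01,-0.01,0,0],[0,-0.18,-0.45,0.01,0,0,0],[0.1,-0.71,0.49,-0.11,0,0,0],[0.1,-0.72,0.48,-0.11,0,0,0],[0.1,-0.72,0.48,-0.11,0,0,0],[0.1,-0.73,0.47,-0.11,0,0,0]]
[[0,-0.37,-0.07,-0.93,0,0,0],[0,-0.37,-0.09,-0.94,0,0,0],[0,-0.36,-0.12,-0.93,0,0,0],[0,-0.34,-0.15,-0.94,0,0,0],[0,-0.34,-0.17,-0.93,0,0,0],[0,-0.32,-0.2,-0.94,0,0,0],[0,-0.31,-0.22,-0.93,0,0,0],[0,-0.32,-0.06,-0.87,0,0,0]]
[[0,-0.31,-0.09,-0.88,0,0,0],[0,-0.31,-0.11,-0.87,0,0,0],[0,-0.3,-0.13,-0.87,0,0,0],[0,-0.29,-0.15,-0.87,0,0,0],[0,-0.28,-0.17,-0.88,0,0,0],[0,-0.27,-0.19,-0.87,0,0,0],[0,-0.25,-0.21,-0.87,0,0,0],[0,-0.24,-0.22,-0.88,0,0,0]]
[[0,-0.22,-0.24,-0.87,0,0,0]]
```

Call:
{"op": "apply_moves", "data": {"deltas": [[0,-0.19,-0.45,0,0,0,0],[0,-0.18,-0.44,0,0,0,0],[0,-0.19,-0.45,0,0,0,0],[0,-0.18,-0.45,0,0,0,0],[0.1,-0.71,0.49,-0.11,0,0,0],[0.1,-0.72,0.48,-0.11,0,0,0],[0.1,-0.72,0.48,-0.11,0,0,0],[0.1,-0.73,0.47,-0.11,0,0,0]]}}

```text
time: 22.18
tool_pos: [555.3, 62.9, 145.6]
tcp_rot: [-150.2, 0.0, -176.6]
ft_force: [-5.7, 50.3, 31.4]
finger_gap: 12.7
grip_force: 105.5
```

Call:
{"op": "apply_moves", "data": {"deltas": [[0,-0.37,-0.07,-0.93,0,0,0],[0,-0.37,-0.09,-0.94,0,0,0],[0,-0.36,-0.12,-0.93,0,0,0],[0,-0.34,-0.15,-0.94,0,0,0],[0,-0.34,-0.17,-0.93,0,0,0],[0,-0.32,-0.2,-0.94,0,0,0],[0,-0.31,-0.22,-0.93,0,0,0],[0,-0.32,-0.06,-0.87,0,0,0]]}}

```text
time: 23.18
tool_pos: [559.3, -8.0, 198.9]
tcp_rot: [175.9, 0.0, -176.6]
ft_force: [-0.2, -0.3, -1.6]
finger_gap: 12.8
grip_force: 97.9
```

Call:
{"op": "apply_moves", "data": {"deltas": [[0,-0.31,-0.09,-0.88,0,0,0],[0,-0.31,-0.11,-0.87,0,0,0],[0,-0.3,-0.13,-0.87,0,0,0],[0,-0.29,-0.15,-0.87,0,0,0],[0,-0.28,-0.17,-0.88,0,0,0],[0,-0.27,-0.19,-0.87,0,0,0],[0,-0.25,-0.21,-0.87,0,0,0],[0,-0.24,-0.22,-0.88,0,0,0]]}}

```text
time: 24.18
tool_pos: [563.4, -85.0, 213.5]
tcp_rot: [143.9, -0.0, -176.6]
ft_force: [0.5, -1.1, -1.6]
finger_gap: 12.6
grip_force: 98.1
```

Run:
```python
from sc import *
s=sense();print(inv(),s['ft_force'],s['joint_pos'].round(0))
a=snapshot("scene");b=snapshot("side")
cv2.imwrite("pics/t5.png",np.hstack([cv2.resize(a[90:290,190:390,::-1],(400,400)),cv2.resize(b[120:320,170:370,::-1],(400,400))]))
run(0,(-245,-8,60,55,None))
```

```text
[-251.5   -7.7   61.5   36.1   93.4] [ 0.45600278 -1.12066405 -1.60587878] [ -31.   18.   84.   29.  100. -125.]
[[-0.01,-0.21,-0.21,-0.82,0,-0.01,0],[0,-0.2,-0.22,-0.83,0,-0.01,0],[-0.01,-0.18,-0.24,-0.82,0,-0.01,0],[0,-0.16,-0.24,-0.82,0,-0.01,0],[-0.01,-0.15,-0.26,-0.83,0,-0.01,0]]
```

View pics/t5.png

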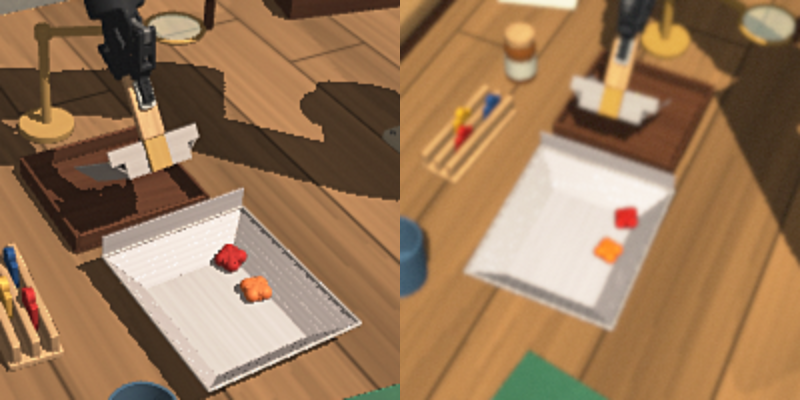

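The tin now holds only red and orange, and nothing lies spilled outside. The 50 N spike was the scoop's back touching the backstop, so the next transfer goes higher. I'll finish the tip.

Call:
{"op": "apply_moves", "data": {"deltas": [[0,-0.21,-0.21,-0.82,0,0,0],[0,-0.2,-0.22,-0.83,0,0,0],[0,-0.18,-0.24,-0.82,0,0,0],[0,-0.16,-0.24,-0.82,0,0,0],[0,-0.15,-0.26,-0.83,0,0,0],[0,0,0,0,0,0,0],[0,0,0,0,0,0,0],[0,0,0,0,0,0,0]]}}

```text
time: 25.28
tool_pos: [566.3, -127.5, 220.2]
tcp_rot: [125.2, -0.0, -176.6]
ft_force: [0.3, 0.9, -1.3]
finger_gap: 12.7
grip_force: 98.3
```

Run:
```python
from sc import *
s=sense();print(inv(),s['ft_force'],s['joint_pos'].round(0))
a=snapshot("scene");b=snapshot("side")
cv2.imwrite("pics/t6.png",np.hstack([cv2.resize(a[90:290,190:390,::-1],(400,400)),cv2.resize(b[120:320,170:370,::-1],(400,400))]))
run(0,(-235,-8,140,50,3),(85,21,140,50,None),(85,21,30,50,4))
```

```text
[-243.    -8.    61.4   54.8   93.4] [ 0.27163419  0.90888889 -1.27181844] [ -39.   32.   73.   40.  112. -130.]
[[0,0.85,-0.31,0.35,0,0,0],[0,0.85,-0.33,0.36,0,-0.01,0],[0,0.83,-0.35,0.35,0,0,0],[0.08,0.57,0.68,0,0,0,0],[0.08,0.57,0.68,0,0,0,0],[0.08,0.57,0.68,0,0,0,0],[0.08,0.57,0.68,0,0,0,0],[0.08,0.58,0.69,0,0,0,0]]
[[0.08,0.57,0.68,0,0,0,0],[0.08,0.57,0.68,0,0,0,0],[0.08,0.57,0.68,0,0,0,0],[0.08,0.57,0.68,0,0,0,0],[0.08,0.57,0.68,0,0,0,0],[0.08,0.57,0.68,0,0,0,0],[0.08,0.57,0.68,0,0,0,0],[0,-0.7,0.59,0,0,0,0]]
[[0,-0.7,0.59,0,0,0,0],[0,-0.7,0.59,0,0,0,0],[0,-0.71,0.59,0,0,0,0]]
```

View pics/t6.png

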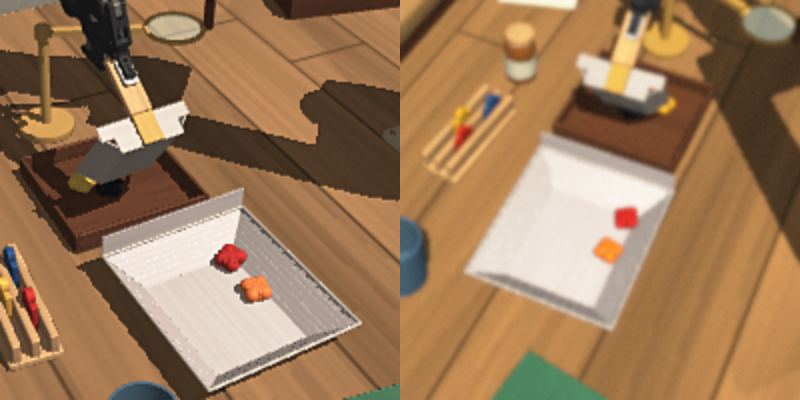

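The lid now holds black (108,187) and yellow (83,182). The other yellow shows at (668,105) in the side panel. Red (230,257) and orange (257,288) remain in the tin. On to pass 2.

Run:
```python
from sc import *
run(0,(-235,-8,140,45,3),(48,20,140,36,None),(48,20,30,36,5),(48,20,8,36,3))
```

```text
[[0,0.93,-0.17,0.72,0,0,0],[0,0.91,-0.23,0.72,0,-0.01,0],[0,0.91,-0.28,0.71,0,0,0],[0.08,0.59,0.61,0.16,0,0,0],[0.08,0.6,0.61,0.17,0,0,0],[0.07,0.61,0.6,0.16,0,0,0],[0.08,0.62,0.59,0.17,0,0,0],[0.08,0.62,0.58,0.16,0,0,0]]
[[0.08,0.63,0.58,0.16,0,0,0],[0.07,0.64,0.57,0.17,0,0,0],[0.08,0.65,0.55,0.16,0,0,0],[0.08,0.65,0.55,0.17,0,0,0],[0.08,0.66,0.54,0.16,0,0,0],[0.07,0.67,0.54,0.16,0,0,0],[0.08,0.68,0.52,0.17,0,0,0],[0,-0.43,0.59,0,0,0,0]]
[[0,-0.43,0.6,0,0,0,0],[0,-0.43,0.59,0,0,0,0],[0,-0.44,0.59,0,0,0,0],[0,-0.43,0.6,0,0,0,0],[0,-0.14,0.2,0,0,0,0],[0,-0.15,0.19,0,0,0,0],[0,-0.14,0.2,0,0,0,0]]
```

Call:
{"op": "apply_moves", "data": {"deltas": [[0,0.93,-0.17,0.72,0,0,0],[0,0.91,-0.23,0.72,0,0,0],[0,0.91,-0.28,0.71,0,0,0],[0.08,0.59,0.61,0.16,0,0,0],[0.08,0.6,0.61,0.17,0,0,0],[0.07,0.61,0.6,0.16,0,0,0],[0.08,0.62,0.59,0.17,0,0,0],[0.08,0.62,0.58,0.16,0,0,0]]}}

```text
time: 26.38
tool_pos: [544.6, 35.1, 295.2]
tcp_rot: [138.7, -0.1, -176.6]
ft_force: [0.6, 0.1, -1.7]
finger_gap: 12.7
grip_force: 98.2
```

Call:
{"op": "apply_moves", "data": {"deltas": [[0.08,0.63,0.58,0.16,0,0,0],[0.07,0.64,0.57,0.17,0,0,0],[0.08,0.65,0.55,0.16,0,0,0],[0.08,0.65,0.55,0.17,0,0,0],[0.08,0.66,0.54,0.16,0,0,0],[0.07,0.67,0.54,0.16,0,0,0],[0.08,0.68,0.52,0.17,0,0,0],[0,0,0,0,0,0,0]]}}

```text
time: 27.38
tool_pos: [517.4, 214.1, 292.5]
tcp_rot: [143.9, -0.0, -176.5]
ft_force: [-0.2, -0.6, -0.9]
finger_gap: 12.8
grip_force: 98.4
```

Run:
```python
from sc import *
s=sense();print(inv(),s['ft_force'],s['joint_pos'].round(0))
a=snapshot("scene");b=snapshot("side");np.save("s7.npy",a);np.save("d7.npy",b)
# saturated-colour blobs in the tin & lid, both views
def blobs(n,im):
    hsv=cv2.cvtColor(im,cv2.COLOR_RGB2HSV)
    for c,lo,hi in [("red",(0,170,80),(5,255,255)),("orange",(8,190,150),(14,255,255)),("yellow",(19,150,90),(28,255,255)),("black",(0,0,0),(180,255,28))]:
        m=cv2.inRange(hsv,lo,hi);k,l,st,ce=cv2.connectedComponentsWithStats(m)
        for i in range(1,k):
            if st[i,4]>15:
                u,v=ce[i]; w=plane(n,u,v,15,1)
                if 440<w[0]<690 and -290<w[1]<240: print(n,c,st[i,4],w[:2].round(0))
blobs("scene",a);blobs("side",b)
```

```text
[ 49.5  20.5 140.5  36.1  93.5] [-0.22831398 -0.55886416 -0.88248117] [  -5.   -3.   98.   36.   91. -100.]
scene red 92 [496.  50.]
scene yellow 23 [ 523. -196.]
scene yellow 91 [ 602. -191.]
scene black 47 [ 580. -158.]
side red 57 [489.  44.]
side yellow 104 [ 602. -190.]
side yellow 87 [ 531. -200.]
side yellow 155 [588. 122.]
```

Call:
{"op": "apply_moves", "data": {"deltas": [[0,-0.43,0.59,0,0,0,0],[0,-0.43,0.6,0,0,0,0],[0,-0.43,0.59,0,0,0,0],[0,-0.44,0.59,0,0,0,0],[0,-0.43,0.6,0,0,0,0],[0,-0.14,0.2,0,0,0,0],[0,-0.15,0.19,0,0,0,0],[0,-0.14,0.2,0,0,0,0]]}}

```text
time: 28.48
tool_pos: [518.7, 212.4, 160.1]
tcp_rot: [143.9, -0.0, -176.7]
ft_force: [0.0, 0.0, -1.1]
finger_gap: 12.7
grip_force: 98.3
```

Call:
{"op": "apply_moves", "data": {"deltas": [[0,-0.06,0.08,0,0,0,0],[0,0,0,0,0,0,0]]}}

```text
time: 28.72
tool_pos: [518.1, 212.4, 156.9]
tcp_rot: [143.9, -0.1, -176.7]
ft_force: [-0.3, 0.8, -0.8]
finger_gap: 12.8
grip_force: 98.3
```

Run:
```python
from sc import *
s=sense();print(inv(),s['ft_force'])
run(0,(44,20,2.5,36,2),(20,20,2.5,28,2),(0,20,2.5,23,2),(-20,20,2.5,15,2),(-40,20,2.5,6,2),(-60,20,2,2,2),(-78,20,2.5,0,2),(-92,20,10,-2,2),(-104,20,23,-7,2),(-108,20,27,-10,2),(-120,20,41,-16,3),(-121,20,78,-32,5))
```

```text
[47.8 20.1  4.9 36.1 93.3] [-0.32473933  0.76934634 -0.81796119]
[[0,-0.07,0,0.01,0,-0.01,0],[0.01,-0.07,0,0.01,-0.01,-0.01,0],[0,-0.13,0.07,0.87,0,0,0],[0,-0.11,0.08,0.87,0,0,0],[0,-0.17,0.04,0.55,0,0,0],[0,-0.16,0.04,0.54,0,0,0],[0,-0.11,0.18,0.87,0,0,0],[0,-0.09,0.19,0.88,0,0,0]]
[[0,-0.1,0.26,0.98,0,0,0],[0,-0.08,0.27,0.98,0,0,0],[0,-0.22,0.13,0.44,0,0,0],[0,-0.23,0.13,0.43,0,0,0],[0,-0.24,0.06,0.22,0,0,0],[0,-0.25,0.05,0.22,0,0,0],[0,-0.18,-0.05,0.22,0,0,0],[0,-0.17,-0.04,0.22,0,0,0]]
[[0,-0.08,-0.02,0.54,0,0,0],[0,-0.08,-0.02,0.55,0,0,0],[0,0.01,0.06,0.33,0,0,0],[0,0.01,0.05,0.32,0,0,0],[0,-0.06,0.02,0.44,0,0,0],[0,-0.05,0.03,0.43,0,0,0],[0,-0.06,0.03,0.44,0,0,0],[0,0.07,0.02,0.7,0,0,0]]
[[0,0.07,0.02,0.7,0,0,0],[0,0.07,0.02,0.7,0,0,0],[0,0.07,0.01,0.69,0,0,0],[0,0.07,0,0.7,0,0,0]]
```

Call:
{"op": "apply_moves", "data": {"deltas": [[0,-0.07,0,0,0,0,0],[0,-0.07,0,0,0,0,0],[0,-0.13,0.07,0.87,0,0,0],[0,-0.11,0.08,0.87,0,0,0],[0,-0.17,0.04,0.55,0,0,0],[0,-0.16,0.04,0.54,0,0,0],[0,-0.11,0.18,0.87,0,0,0],[0,-0.09,0.19,0.88,0,0,0]]}}

```text
time: 29.72
tool_pos: [519.4, 196.0, 127.7]
tcp_rot: [165.0, -0.0, -176.7]
ft_force: [-0.9, -0.2, -1.3]
finger_gap: 13.0
grip_force: 98.8
```

Call:
{"op": "apply_moves", "data": {"deltas": [[0,-0.1,0.26,0.98,0,0,0],[0,-0.08,0.27,0.98,0,0,0],[0,-0.22,0.13,0.44,0,0,0],[0,-0.23,0.13,0.43,0,0,0]]}}

```text
time: 30.22
tool_pos: [520.4, 181.7, 102.3]
tcp_rot: [177.9, -0.0, -176.6]
ft_force: [-0.2, 2.9, 3.1]
finger_gap: 12.9
grip_force: 99.4
```

Run:
```python
from sc import *
s=sense();print(inv(),s['ft_force'],s['wrist_torque'])
run(0,(-78,20,2.5,0,2),(-92,20,10,-2,2),(-104,20,23,-7,2),(-108,20,27,-10,2),(-120,20,41,-16,3),(-121,20,78,-32,5))
```

```text
[-60.   19.5   2.2   2.1  93.4] [-0.24768652  2.86785944  3.06658642] [ 0.13570217 -0.01086552  0.05464489]
[[0.01,-0.24,0.06,0.23,0,0,0],[0.01,-0.25,0.07,0.23,0,-0.01,0],[0,-0.18,-0.05,0.22,0,0,0],[0,-0.18,-0.05,0.21,0,0,0],[0,-0.07,-0.02,0.55,0,0,0],[0,-0.08,-0.01,0.54,0,0,0],[0,0.01,0.05,0.33,0,0,0],[0,0,0.06,0.33,0,0,0]]
[[0,-0.05,0.02,0.44,0,0,0],[0,-0.06,0.03,0.43,0,0,0],[0,-0.05,0.02,0.44,0,0,0],[0,0.07,0.02,0.7,0,0,0],[0,0.07,0.02,0.7,0,0,0],[0,0.07,0.02,0.69,0,0,0],[0,0.07,0.01,0.7,0,0,0],[0,0.07,0.01,0.7,0,0,0]]
```

Light floor contact, as wanted. Continuing up the slope.

Call:
{"op": "apply_moves", "data": {"deltas": [[0,-0.24,0.04,0.23,0,0,0],[0,-0.25,0.05,0.23,0,0,0],[0,-0.18,-0.05,0.22,0,0,0],[0,-0.18,-0.05,0.21,0,0,0],[0,-0.07,-0.02,0.55,0,0,0],[0,-0.08,-0.01,0.54,0,0,0],[0,0.01,0.05,0.33,0,0,0],[0,0,0.06,0.33,0,0,0]]}}

```text
time: 31.22
tool_pos: [521.5, 151.7, 99.3]
tcp_rot: [-169.9, -0.1, -176.7]
ft_force: [0.5, 0.3, -2.4]
finger_gap: 12.9
grip_force: 98.7
```

Call:
{"op": "apply_moves", "data": {"deltas": [[0,-0.05,0.02,0.44,0,0,0],[0,-0.06,0.03,0.43,0,0,0],[0,-0.05,0.02,0.44,0,0,0],[0,0,0,0,0,0,0],[0,0.07,0.02,0.7,0,0,0],[0,0.07,0.02,0.7,0,0,0],[0,0.07,0.02,0.69,0,0,0],[0,0.07,0.01,0.7,0,0,0]]}}

```text
time: 32.22
tool_pos: [521.6, 153.9, 93.7]
tcp_rot: [-151.1, -0.1, -176.7]
ft_force: [0.7, 0.5, -2.0]
finger_gap: 12.3
grip_force: 98.7
```

Run:
```python
from sc import *
s=sense();print(inv(),s['ft_force'])
a=snapshot("scene");b=snapshot("side")
cv2.imwrite("pics/t7.png",np.hstack([cv2.resize(a[110:310,190:390,::-1],(400,400)),cv2.resize(b[130:330,170:370,::-1],(400,400))]))
run(0,(-121,20,78,-32,1),(-110,20,165,-30,5),(-215,0,160,-30,None),(-230,0,110,0,None),(-245,0,72,40,None),(-235,0,72,56,None))
```

```text
[-121.7   20.    71.3  -28.9   93.4] [ 0.70005914  0.46433546 -2.02869567]
[[-0.02,0.05,0.01,0.69,-0.03,0.02,0],[0,-0.27,-0.56,-0.09,0,0,0],[0,-0.26,-0.56,-0.08,0,0,0],[0,-0.26,-0.56,-0.09,0,0,0],[0,-0.26,-0.57,-0.09,0,0,0],[0,-0.25,-0.57,-0.08,0,0,0],[-0.17,-0.74,0.47,0,0,0,0],[-0.16,-0.73,0.48,0,0,0,0]]
[[-0.17,-0.74,0.47,0,0,0,0],[-0.16,-0.74,0.48,0,0,0,0],[0,-0.25,0,-0.94,0,0,0],[0,-0.25,-0.02,-0.93,0,0,0],[0,-0.25,-0.04,-0.94,0,0,0],[0,-0.24,-0.05,-0.93,0,0,0],[0,-0.24,-0.08,-0.94,0,0,0],[0,-0.24,-0.09,-0.93,0,0,0]]
[[0,-0.23,-0.11,-0.94,0,0,0],[0,-0.35,-0.07,-0.87,0,0,0],[0,-0.35,-0.1,-0.88,0,0,0],[0,-0.34,-0.11,-0.87,0,0,0],[0,-0.33,-0.15,-0.87,0,0,0],[0,-0.32,-0.16,-0.87,0,0,0],[0,-0.31,-0.19,-0.88,0,0,0],[0,-0.29,-0.21,-0.87,0,0,0]]
[[0,-0.28,-0.23,-0.87,0,0,0],[0,-0.26,-0.24,-0.87,0,0,0],[0,-0.25,-0.27,-0.88,0,0,0],[0,-0.2,-0.21,-0.87,0,0,0],[0,-0.18,-0.22,-0.87,0,0,0],[0,-0.16,-0.23,-0.87,0,0,0],[0,-0.15,-0.24,-0.88,0,0,0]]
```

View pics/t7.png

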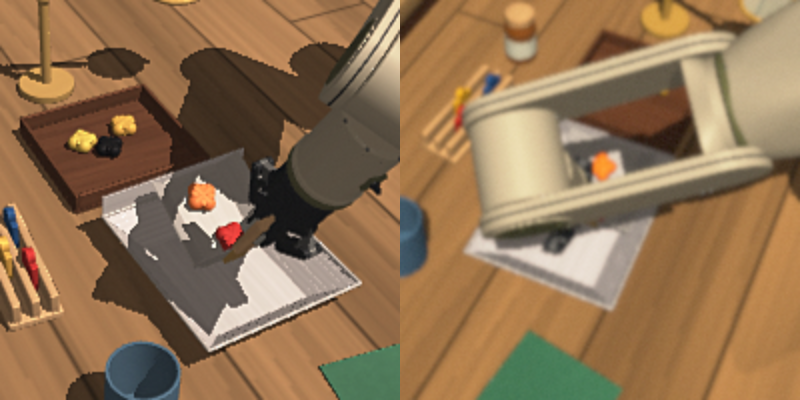

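The left panel shows three pieces in the lid, yellow (82,141), black (109,147) and yellow (123,125), with orange (202,197) and red (229,235) riding in the scoop. This time I lift over the backstop higher.

Call:
{"op": "apply_moves", "data": {"deltas": [[0,0.05,0.01,0.69,0,0,0],[0,-0.27,-0.56,-0.09,0,0,0],[0,-0.26,-0.56,-0.08,0,0,0],[0,-0.26,-0.56,-0.09,0,0,0],[0,-0.26,-0.57,-0.09,0,0,0],[0,-0.25,-0.57,-0.08,0,0,0],[-0.17,-0.74,0.47,0,0,0,0],[-0.16,-0.73,0.48,0,0,0,0]]}}

```text
time: 33.33
tool_pos: [534.3, 113.4, 183.7]
tcp_rot: [-150.1, -0.0, -176.6]
ft_force: [-0.3, -1.1, -1.2]
finger_gap: 12.6
grip_force: 98.8
```

Call:
{"op": "apply_moves", "data": {"deltas": [[-0.17,-0.74,0.47,0,0,0,0],[-0.16,-0.74,0.48,0,0,0,0],[0,-0.25,0,-0.94,0,0,0],[0,-0.25,-0.02,-0.93,0,0,0],[0,-0.25,-0.04,-0.94,0,0,0],[0,-0.24,-0.05,-0.93,0,0,0],[0,-0.24,-0.08,-0.94,0,0,0],[0,-0.24,-0.09,-0.93,0,0,0]]}}

```text
time: 34.33
tool_pos: [549.1, 22.2, 203.7]
tcp_rot: [-175.9, -0.0, -176.6]
ft_force: [0.1, 0.5, -1.0]
finger_gap: 12.4
grip_force: 98.7
```

Call:
{"op": "apply_moves", "data": {"deltas": [[0,-0.23,-0.11,-0.94,0,0,0],[0,-0.35,-0.07,-0.87,0,0,0],[0,-0.35,-0.1,-0.88,0,0,0],[0,-0.34,-0.11,-0.87,0,0,0],[0,-0.33,-0.15,-0.87,0,0,0],[0,-0.32,-0.16,-0.87,0,0,0],[0,-0.31,-0.19,-0.88,0,0,0],[0,-0.29,-0.21,-0.87,0,0,0]]}}

```text
time: 35.33
tool_pos: [553.8, -58.9, 222.2]
tcp_rot: [151.9, -0.0, -176.6]
ft_force: [-0.7, -0.4, -1.6]
finger_gap: 13.0
grip_force: 98.9
```

Call:
{"op": "apply_moves", "data": {"deltas": [[0,-0.28,-0.23,-0.87,0,0,0],[0,-0.26,-0.24,-0.87,0,0,0],[0,-0.25,-0.27,-0.88,0,0,0],[0,-0.2,-0.21,-0.87,0,0,0],[0,-0.18,-0.22,-0.87,0,0,0],[0,-0.16,-0.23,-0.87,0,0,0],[0,-0.15,-0.24,-0.88,0,0,0],[0,0,0,0,0,0,0]]}}

```text
time: 36.33
tool_pos: [557.2, -125.0, 230.4]
tcp_rot: [123.9, -0.2, -176.7]
ft_force: [-0.4, 1.0, -0.7]
finger_gap: 12.8
grip_force: 98.9
```

Run:
```python
from sc import *
s=sense();print(inv(),s['ft_force'])
# retreat, then over the mat: scoop yaw 43.5 at origin (460,388) -> TCP = +64*(cos,sin)
p,r=run(0,(-225,0,160,45,4),(0,0,160,20,None))
a=np.radians(43.5); q=np.array([460+64*np.cos(a),388+64*np.sin(a)])
print(q)
p,r=go(p,r,[([*q,180],[180,0,133.5],None)],0)
```

```text
[-236.5    1.3   71.7   56.1   93. ] [-0.44860481  1.00624495 -0.70078608]
[[0,0.8,-0.11,0.61,0,-0.01,0],[-0.01,0.79,-0.15,0.6,0,-0.01,0],[0,0.78,-0.19,0.61,0,-0.01,0],[-0.01,0.77,-0.23,0.6,0,-0.01,0],[0,0.57,0.67,0.5,0,0,0],[0,0.59,0.65,0.49,0,0,0],[0,0.62,0.63,0.5,0,0,0],[0,0.65,0.59,0.49,0,0,0]]
[[0,0.67,0.58,0.5,0,0,0],[0,0.69,0.54,0.5,0,0,0],[0,0.71,0.52,0.49,0,0,0],[0,0.73,0.49,0.5,0,0,0],[0,0.75,0.46,0.49,0,0,0],[0,0.77,0.44,0.5,-0.01,0,0],[0,0.78,0.4,0.49,0,0,0]]
[506.42395974 432.05469284]
[[0.05,0.45,0.47,0.31,-0.15,0.83,0],[0.08,0.45,0.46,0.32,-0.14,0.83,0],[0.12,0.47,0.45,0.31,-0.15,0.83,0],[0.15,0.46,0.43,0.32,-0.14,0.82,0],[0.19,0.46,0.42,0.31,-0.15,0.83,0],[0.23,0.46,0.41,0.32,-0.15,0.83,0],[0.26,0.45,0.39,0.31,-0.14,0.83,0],[0.3,0.45,0.38,0.32,-0.15,0.83,0]]
[[0.32,0.43,0.36,0.31,-0.14,0.83,0],[0.36,0.42,0.35,0.31,-0.15,0.82,0],[0.4,0.4,0.33,0.32,-0.15,0.83,0],[0.42,0.38,0.32,0.31,-0.14,0.83,0],[0.45,0.37,0.31,0.32,-0.15,0.83,0]]
```

Call:
{"op": "apply_moves", "data": {"deltas": [[0,0.8,-0.11,0.61,0,0,0],[0,0.79,-0.15,0.6,0,0,0],[0,0.78,-0.19,0.61,0,0,0],[0,0.77,-0.23,0.6,0,0,0],[0,0.57,0.67,0.5,0,0,0],[0,0.59,0.65,0.49,0,0,0],[0,0.62,0.63,0.5,0,0,0],[0,0.65,0.59,0.49,0,0,0]]}}

```text
time: 37.33
tool_pos: [548.9, 24.4, 310.6]
tcp_rot: [144.3, 0.1, -176.6]
ft_force: [0.3, 0.7, -2.3]
finger_gap: 12.8
grip_force: 98.8
```

Call:
{"op": "apply_moves", "data": {"deltas": [[0,0.67,0.58,0.5,0,0,0],[0,0.69,0.54,0.5,0,0,0],[0,0.71,0.52,0.49,0,0,0],[0,0.73,0.49,0.5,0,0,0],[0,0.75,0.46,0.49,0,0,0],[0,0.77,0.44,0.5,0,0,0],[0,0.78,0.4,0.49,0,0,0],[0,0,0,0,0,0,0]]}}

```text
time: 38.33
tool_pos: [537.6, 209.6, 295.2]
tcp_rot: [160.1, 0.1, -176.4]
ft_force: [0.3, 0.1, -1.3]
finger_gap: 13.1
grip_force: 99.0
```

```bash
cat > bl.py <<'E'
from sc import *
def blobs(n,im):
    hsv=cv2.cvtColor(im,cv2.COLOR_RGB2HSV)
    for c,lo,hi in [("red",(0,170,70),(6,255,255)),("orange",(7,190,120),(14,255,255)),("yellow",(19,150,90),(28,255,255)),("black",(0,0,0),(180,255,28))]:
        m=cv2.inRange(hsv,lo,hi);k,l,st,ce=cv2.connectedComponentsWithStats(m)
        for i in range(1,k):
            if st[i,4]>15:
                w=plane(n,*ce[i],20,1)
                if 440<w[0]<690 and -290<w[1]<240: print(n,c,st[i,4],w[:2].round(0))
if __name__=="__main__":
    print(inv())
    for n in("scene","side"): blobs(n,snapshot(n))
E
python3 bl.py
python3 - <<'E'
from sc import *
p,r=start()
a=np.radians(43.5); q=np.array([460+64*np.cos(a),388+64*np.sin(a)])
p,r=go(p,r,[([*q,180],[180,0,133.5],None)],0)
E
```

```text
[3.500e+00 1.000e-01 1.621e+02 1.990e+01 9.360e+01]
scene red 109 [ 496. -168.]
scene orange 21 [ 571. -201.]
scene yellow 85 [ 608. -187.]
scene black 78 [ 574. -154.]
side red 111 [ 493. -168.]
side orange 53 [ 589. -186.]
side yellow 36 [ 612. -191.]
side yellow 80 [ 530. -200.]
side yellow 84 [610. 104.]
side black 26 [ 567. -161.]
[[0.05,0.44,0.47,0.31,-0.15,0.83,0],[0.08,0.46,0.47,0.32,-0.14,0.83,0],[0.12,0.45,0.45,0.31,-0.15,0.83,0],[0.15,0.46,0.43,0.31,-0.14,0.83,0],[0.19,0.46,0.43,0.32,-0.15,0.83,0],[0.22,0.46,0.4,0.31,-0.14,0.83,0],[0.26,0.45,0.4,0.31,-0.15,0.83,0],[0.29,0.44,0.38,0.32,-0.15,0.83,0]]
[[0.33,0.43,0.37,0.31,-0.14,0.83,0],[0.35,0.41,0.35,0.31,-0.15,0.83,0],[0.39,0.4,0.34,0.32,-0.14,0.83,0],[0.42,0.38,0.32,0.31,-0.15,0.83,0],[0.45,0.36,0.31,0.31,-0.14,0.83,0]]
```

All five pieces are in the lid. Returning the scoop to its mat.

Call:
{"op": "apply_moves", "data": {"deltas": [[0.05,0.44,0.47,0.31,-0.15,0.83,0],[0.08,0.46,0.47,0.32,-0.14,0.83,0],[0.12,0.45,0.45,0.31,-0.15,0.83,0],[0.15,0.46,0.43,0.31,-0.14,0.83,0],[0.19,0.46,0.43,0.32,-0.15,0.83,0],[0.22,0.46,0.4,0.31,-0.14,0.83,0],[0.26,0.45,0.4,0.31,-0.15,0.83,0],[0.29,0.44,0.38,0.32,-0.15,0.83,0]]}}

```text
time: 39.42
tool_pos: [519.6, 344.8, 223.5]
tcp_rot: [172.5, -2.1, 152.3]
ft_force: [-0.0, -0.1, -0.4]
finger_gap: 13.3
grip_force: 98.7
```

Call:
{"op": "apply_moves", "data": {"deltas": [[0.33,0.43,0.37,0.31,-0.14,0.83,0],[0.35,0.41,0.35,0.31,-0.15,0.83,0],[0.39,0.4,0.34,0.32,-0.14,0.83,0],[0.42,0.38,0.32,0.31,-0.15,0.83,0],[0.45,0.36,0.31,0.31,-0.14,0.83,0],[0,0,0,0,0,0,0]]}}

```text
time: 40.17
tool_pos: [506.7, 431.7, 178.1]
tcp_rot: [-179.9, -0.1, 133.4]
ft_force: [0.2, 0.2, -1.9]
finger_gap: 12.7
grip_force: 98.8
```

Run:
```python
from sc import *
p,r=start();print(p,r.as_euler('xyz',degrees=True))
print(plane("scene",0,0,0)[:2])
p,r=go(p,r,[([506.5,432,105],[180,0,133.5],4)],0)
```

```text
[506.69161936 431.67686958 178.07230705] [-1.79854880e+02 -1.38600593e-01  1.33387287e+02]
[ 1063.73843756 -2216.31454221]
[[0,0,0.61,-0.01,-0.01,-0.01,0],[0,0,0.61,-0.01,-0.01,0,0],[0.01,0.01,0.61,0,0,-0.01,0],[0,0,0.61,-0.01,-0.01,0,0]]
```

Call:
{"op": "apply_moves", "data": {"deltas": [[0,0,0.61,0,0,0,0],[0,0,0.61,0,0,0,0],[0,0,0.61,0,0,0,0],[0,0,0.61,0,0,0,0],[0,0,0,0,0,0,0]]}}

```text
time: 40.8
tool_pos: [505.4, 430.7, 103.0]
tcp_rot: [-179.7, -0.2, 133.4]
ft_force: [0.4, 0.3, -1.0]
finger_gap: 12.9
grip_force: 98.6
```

Call:
{"op": "apply_moves", "data": {"deltas": [[0,0,0.1,0,0,0,0],[0,0,0.07,0,0,0,0],[0,0,0,0,0,0,0]]}}

```text
time: 41.18
tool_pos: [507.0, 432.1, 101.4]
tcp_rot: [180.0, -0.1, 133.4]
ft_force: [-0.3, -0.5, -1.1]
finger_gap: 13.3
grip_force: 98.6
```

Call:
{"op": "apply_moves", "data": {"deltas": [[0,0,0.06,0,0,0,0],[0,0,0.04,0,0,0,0],[0,0,0,0,0,0,0]]}}

```text
time: 41.55
tool_pos: [507.1, 432.2, 98.7]
tcp_rot: [180.0, -0.1, 133.4]
ft_force: [0.5, 0.8, 2.8]
finger_gap: 13.1
grip_force: 99.6
```

Call:
{"op": "apply_moves", "data": {"deltas": [[0,0,0.03,0,0,0,0],[0,0,0,0,0,0,0]]}}

```text
time: 41.8
tool_pos: [507.3, 432.4, 98.3]
tcp_rot: [179.9, -0.1, 133.4]
ft_force: [-0.5, 1.1, 7.0]
finger_gap: 12.5
grip_force: 100.3
```

Call:
{"op": "apply_moves", "data": {"deltas": [[0,0,0,0,0,0,0.3],[0,0,0,0,0,0,0.6],[0,0,0,0,0,0,0.6],[0,0,0,0,0,0,0.6]]}}

```text
time: 42.3
tool_pos: [506.7, 431.7, 96.7]
tcp_rot: [-179.9, -0.1, 133.4]
ft_force: [0.2, -0.2, -0.8]
finger_gap: 51.2
grip_force: 0.0
```

Call:
{"op": "apply_moves", "data": {"deltas": [[0,0,-0.3,0,0,0,0.6],[0,0,-0.6,0,0,0,0.6],[0,0,-0.9,0,0,0,0.6],[0,0,-0.9,0,0,0,0.6],[0,0,-0.9,0,0,0,0.6],[0,0,-0.9,0,0,0,0.6],[0,0,-0.9,0,0,0,0.6],[0,0,-0.9,0,0,0,0.6]]}}

```text
time: 43.3
tool_pos: [507.3, 431.7, 288.9]
tcp_rot: [179.9, -0.1, 133.4]
ft_force: [-0.2, -0.3, 0.5]
finger_gap: 51.4
grip_force: 0.0
```

```bash
python3 bl.py | tail -n +2
python3 - <<'E'
from sc import *
# scoop nose corners / green mat check + knob pixel via triangulation region
p,r=start();print(p)
p,r=go(p,r,[([430,80,290],[180,0,147],None),([349,-272,290],[180,0,160.6],None)],.5)
b=snapshot("side")
cv2.imwrite("pics/t8.png",np.hstack([cv2.resize(snapshot("scene")[:,:,::-1],(400,300)),cv2.resize(b[:,:,::-1],(400,300))]))
E
```

```text
scene red 112 [ 495. -168.]
scene yellow 46 [ 526. -203.]
scene yellow 79 [ 609. -187.]
scene black 37 [ 583. -148.]
[508.60186027 432.7357287  292.55458665]
[[-0.48,-0.71,0,0.01,0,-0.21,0.5],[-0.47,-0.72,0,0,0,-0.22,0.5],[-0.46,-0.73,0,0.01,0,-0.21,0.5],[-0.44,-0.74,0,0.01,0,-0.21,0.5],[-0.44,-0.74,0,0.01,0,-0.21,0.5],[-0.42,-0.75,0.01,0,0,-0.22,0.5],[-0.4,-0.76,0,0.01,0,-0.21,0.5],[-0.4,-0.77,0,0.01,0,-0.21,0.5]]
[[-0.38,-0.77,0,0,0,-0.21,0.5],[-0.37,-0.78,0.01,0.01,0,-0.22,0.5],[-0.35,-0.78,0,0.01,0,-0.21,0.5],[-0.34,-0.79,0.01,0.01,0,-0.21,0.5],[-0.33,-0.8,0,0,0,-0.21,0.5],[-0.31,-0.8,0.01,0.01,0,-0.22,0.5],[-0.29,-0.81,0,0,0,-0.21,0.5],[-0.29,-0.81,0,0,0,-0.21,0.5]]
[[-0.26,-0.82,0,0,0,-0.21,0.5],[-0.26,-0.82,0,0,0,-0.22,0.5],[-0.24,-0.83,0,0,0,-0.21,0.5],[-0.22,-0.83,0,0,0,-0.21,0.5],[-0.21,-0.83,0,0,0,-0.21,0.5],[-0.2,-0.84,0,0,0,-0.21,0.5],[-0.18,-0.84,0,0,0,-0.21,0.5],[-0.17,-0.84,0,0,0,-0.22,0.5]]
[[-0.16,-0.85,0,0,0,-0.21,0.5],[-0.14,-0.84,0,0,0,-0.21,0.5],[-0.12,-0.85,0,0,0,-0.21,0.5],[-0.11,-0.86,0,0,0,-0.21,0.5]]
```

Call:
{"op": "apply_moves", "data": {"deltas": [[-0.48,-0.71,0,0.01,0,-0.21,0.5],[-0.47,-0.72,0,0,0,-0.22,0.5],[-0.46,-0.73,0,0.01,0,-0.21,0.5],[-0.44,-0.74,0,0,0,-0.21,0.5],[-0.44,-0.74,0,0,0,-0.21,0.5],[-0.42,-0.75,0,0,0,-0.22,0.5],[-0.4,-0.76,0,0,0,-0.21,0.5],[-0.4,-0.77,0,0,0,-0.21,0.5]]}}

```text
time: 44.5
tool_pos: [461.3, 228.9, 284.8]
tcp_rot: [-179.8, -0.2, 141.2]
ft_force: [0.7, 0.2, 0.5]
finger_gap: 42.5
grip_force: 0.0
```

Call:
{"op": "apply_moves", "data": {"deltas": [[-0.38,-0.77,0,0,0,-0.21,0.5],[-0.37,-0.78,0,0,0,-0.22,0.5],[-0.35,-0.78,0,0,0,-0.21,0.5],[-0.34,-0.79,0,0,0,-0.21,0.5],[-0.33,-0.8,0,0,0,-0.21,0.5],[-0.31,-0.8,0,0,0,-0.22,0.5],[-0.29,-0.81,0,0,0,-0.21,0.5],[-0.29,-0.81,0,0,0,-0.21,0.5]]}}

```text
time: 45.5
tool_pos: [416.0, 27.9, 285.0]
tcp_rot: [-179.9, -0.2, 149.0]
ft_force: [-0.1, -0.1, 0.0]
finger_gap: 42.6
grip_force: 0.0
```

Call:
{"op": "apply_moves", "data": {"deltas": [[-0.26,-0.82,0,0,0,-0.21,0.5],[-0.26,-0.82,0,0,0,-0.22,0.5],[-0.24,-0.83,0,0,0,-0.21,0.5],[-0.22,-0.83,0,0,0,-0.21,0.5],[-0.21,-0.83,0,0,0,-0.21,0.5],[-0.2,-0.84,0,0,0,-0.21,0.5],[-0.18,-0.84,0,0,0,-0.21,0.5],[-0.17,-0.84,0,0,0,-0.22,0.5]]}}

```text
time: 46.5
tool_pos: [369.8, -173.0, 285.3]
tcp_rot: [-179.9, -0.3, 156.8]
ft_force: [0.4, 0.8, -0.1]
finger_gap: 43.0
grip_force: 0.0
```

Call:
{"op": "apply_moves", "data": {"deltas": [[-0.16,-0.85,0,0,0,-0.21,0.5],[-0.14,-0.84,0,0,0,-0.21,0.5],[-0.12,-0.85,0,0,0,-0.21,0.5],[-0.11,-0.86,0,0,0,-0.21,0.5],[0,0,0,0,0,0,0.5]]}}

```text
time: 47.12
tool_pos: [346.5, -273.8, 285.2]
tcp_rot: [-180.0, -0.3, 160.5]
ft_force: [-0.3, -0.3, 0.6]
finger_gap: 42.4
grip_force: 0.0
```

Run:
```python
from bl import *
p,r=start();print(p,r.as_euler('xyz',degrees=True))
w=snapshot("wrist");sc=snapshot("scene");sd=snapshot("side")
top=np.hstack([w[:,:,::-1],cv2.resize(sc[90:282,190:334,::-1],(288,384))])
bot=np.hstack([cv2.resize(sc[250:358,330:460,::-1],(260,216)),cv2.resize(sd[120:240,220:340,::-1],(216,216)),cv2.resize(sd[130:340,170:370,::-1],(206,216)),cv2.resize(sd[:,:,::-1],(118,216))])
cv2.imwrite("pics/final.png",np.vstack([top,bot]))
go(p,r,[([349,-272,203],[180,0,160.6],5)],.5)
```

```text
[ 346.47629935 -273.78337645  285.22812601] [-179.97908962   -0.28594715  160.46208438]
[[-0.01,0.02,0.55,0,-0.01,-0.01,0.5],[-0.02,0.01,0.55,0,-0.01,0,0.5],[-0.01,0.02,0.54,0,-0.02,-0.01,0.5],[-0.02,0.02,0.55,0,-0.01,0,0.5],[-0.01,0.02,0.55,0,-0.01,-0.01,0.5]]
```

View pics/final.png

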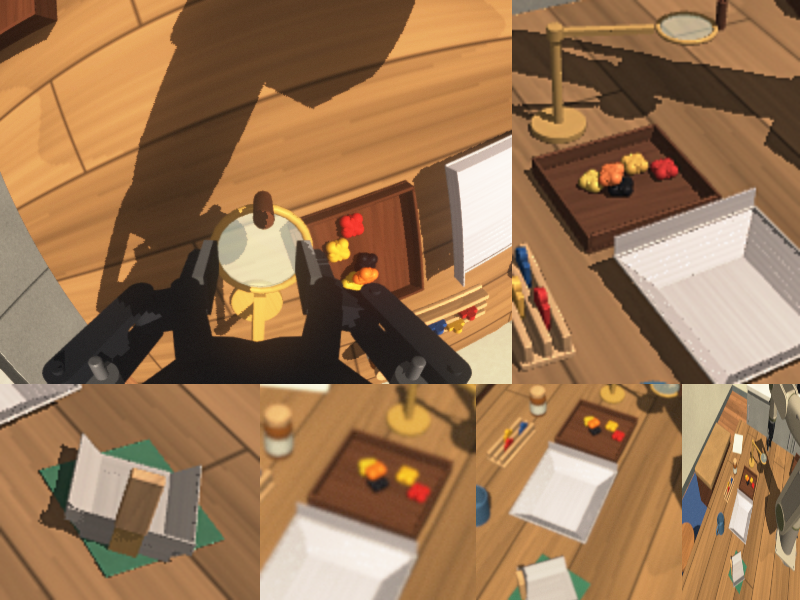

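All five pieces lie in the lid, with orange resting on black and yellow. The tin is empty and the scoop stands level on its mat. In the wrist panel the knob (263,210) is centred between the fingers.

Call:
{"op": "apply_moves", "data": {"deltas": [[0,0.02,0.55,0,0,0,0.5],[0,0,0.55,0,0,0,0.5],[0,0,0.54,0,0,0,0.5],[0,0,0.55,0,0,0,0.5],[0,0,0.55,0,0,0,0.5],[0,0,0,0,0,0,0.4]]}}

```text
time: 48.02
tool_pos: [346.6, -271.9, 202.4]
tcp_rot: [180.0, -0.3, 160.6]
ft_force: [-0.6, 0.4, 0.4]
finger_gap: 33.8
grip_force: 0.0
```

Run:
```python
from plan import *
p,r=start();print(p,sense()['ft_force'])
w=[]
for k in range(1,18):
    f=160.5-68.5*k/17; a=np.radians(f); w.append(([586+252.5*np.cos(a),-358+252.5*np.sin(a),202],[180,0,f],1))
go(p,r,w,.4)
```

```text
[ 346.57430654 -271.85898575  202.38715302] [-0.64965299  0.35729433  0.37960247]
[[-0.09,0.55,0.01,0,-0.07,0.9,0.4],[-0.02,0.59,0,0,0,0.88,0.4],[-0.02,0.59,0,0,0,0.88,0.4],[-0.02,0.59,0,0,0,0.87,0.4],[-0.02,0.59,0,0,0,0.88,0.4],[-0.02,0.6,0,0,0,0.88,0.4],[-0.02,0.59,0,0,0,0.88,0.4],[-0.02,0.59,0,0,0,0.88,0.4]]
[[-0.02,0.59,0,0,0,0.88,0.4],[-0.02,0.59,0,0,0,0.88,0.4],[-0.02,0.59,0,0,0,0.88,0.4],[-0.03,0.59,0,0,0,0.88,0.4],[-0.02,0.6,0,0,0,0.88,0.4],[-0.02,0.59,0,0,0,0.88,0.4],[-0.02,0.59,0,0,0,0.87,0.4],[-0.02,0.59,0,0,0,0.88,0.4]]
[[-0.02,0.59,0,0,0,0.88,0.4]]
```

Call:
{"op": "apply_moves", "data": {"deltas": [[-0.09,0.55,0,0,-0.07,0.9,0.4],[-0.02,0.59,0,0,0,0.88,0.4],[-0.02,0.59,0,0,0,0.88,0.4],[-0.02,0.59,0,0,0,0.87,0.4],[-0.02,0.59,0,0,0,0.88,0.4],[-0.02,0.6,0,0,0,0.88,0.4],[-0.02,0.59,0,0,0,0.88,0.4],[-0.02,0.59,0,0,0,0.88,0.4]]}}

```text
time: 49.02
tool_pos: [431.1, -160.2, 205.1]
tcp_rot: [180.0, 0.2, 128.1]
ft_force: [-0.6, -1.1, 0.1]
finger_gap: 34.7
grip_force: 0.3
```

Call:
{"op": "apply_moves", "data": {"deltas": [[-0.02,0.59,0,0,0,0.88,0.4],[-0.02,0.59,0,0,0,0.88,0.4],[-0.02,0.59,0,0,0,0.88,0.4],[-0.03,0.59,0,0,0,0.88,0.4],[-0.02,0.6,0,0,0,0.88,0.4],[-0.02,0.59,0,0,0,0.88,0.4],[-0.02,0.59,0,0,0,0.87,0.4],[-0.02,0.59,0,0,0,0.88,0.4]]}}

```text
time: 50.02
tool_pos: [561.2, -107.6, 205.0]
tcp_rot: [179.9, 0.2, 95.9]
ft_force: [0.0, -0.3, 1.0]
finger_gap: 33.9
grip_force: 0.3
```

Call:
{"op": "apply_moves", "data": {"deltas": [[-0.02,0.59,0,0,0,0.88,0.4],[0,0,0,0,0,0,0.5],[0,0,-0.5,0,0,0,0.5],[0,0,-0.9,0,0,0,0.5],[0,0,-0.9,0,0,0,0.5],[0,0,-0.9,0,0,0,0.5],[-0.9,0,0,0,0,0,0.5],[-0.9,0,0,0,0,0,0.5]]}}

```text
time: 51.02
tool_pos: [579.5, -160.7, 303.1]
tcp_rot: [179.7, 0.2, 92.1]
ft_force: [0.0, -0.4, -0.4]
finger_gap: 43.0
grip_force: 0.0
```

Call:
{"op": "apply_moves", "data": {"deltas": [[0.9,-0.9,-0.5,0,0,0,0.5],[0.9,-0.9,-0.5,0,0,0,0.5],[0.9,-0.9,0,0,0,0,0.5],[0.9,-0.9,0,0,0,0,0.5],[0,-0.9,0,0,0,0,0.5],[0,-0.9,0,0,0,0,0.5],[0,0,0,0,0,0,0.5],[0,0,0,0,0,0,0.5]]}}

```text
time: 52.02
tool_pos: [414.1, -58.0, 331.0]
tcp_rot: [179.8, 0.2, 92.0]
ft_force: [0.3, -0.8, 0.3]
finger_gap: 42.7
grip_force: 0.0
```

Run:
```python
from bl import *
np.set_printoptions(precision=0,suppress=True)
a,b=snapshot("scene"),snapshot("side")
blobs("scene",a);blobs("side",b)
# brass ring: hue ~ 17-24, in both views, near expected lens location at z=175
for n,im in(("scene",a),("side",b)):
    hsv=cv2.cvtColor(im,cv2.COLOR_RGB2HSV)
    base=cv2.inRange(hsv,(13,110,110),(26,255,255))
    pts=[]
    ys,xs=np.nonzero(base)
    for u,v in zip(xs,ys):
        w=plane(n,u,v,175,1)
        if 490<w[0]<660 and -240<w[1]<-90: pts.append(w[:2])
    pts=np.array(pts); print(n,len(pts),pts.min(0),pts.max(0),(pts.min(0)+pts.max(0))/2,np.median(pts,0))
print(sense()['tool_pos'])
```

```text
scene red 111 [ 495. -168.]
scene yellow 28 [ 523. -200.]
scene yellow 79 [ 609. -186.]
scene black 44 [ 582. -149.]
side red 115 [ 494. -169.]
side orange 78 [ 586. -186.]
side yellow 40 [ 613. -188.]
side yellow 81 [ 530. -200.]Traceback (most recent call last):
  File "<stdin>", line 12, in <module>
  File "h.py", line 11, in plane
    o,d=ray(n,u,v,s); return o+d*(z-o[2])/d[2]
        ~~~^^^^^^^^^
  File "h.py", line 6, in ray
    c=camera_info(n); f=192/np.tan(np.radians(c['vertical_fov']/2))
ValueError: time passes only in moves, steps and waits
```

Run:
```python
from h import *
np.set_printoptions(precision=0,suppress=True)
for n in("scene","side"):
    im=snapshot(n); c=camera_info(n); f=192/np.tan(np.radians(c['vertical_fov']/2))
    m=cv2.inRange(cv2.cvtColor(im,cv2.COLOR_RGB2HSV),(13,110,110),(26,255,255))
    v,u=np.nonzero(m); d=rot(c['rotation']).apply(np.c_[(u-c['cx'])/f,-(v-c['cy'])/f,-np.ones(len(u))]); o=c['origin']
    w=(o+d*((175-o[2])/d[:,2])[:,None])[:,:2]
    for cx,cy in [(570,-159)]:
        r=np.hypot(*(w-[cx,cy]).T); k=w[r<75]
        print(n,len(k),k.min(0),k.max(0),np.median(k,0))
    # ring vote: candidate centre with most pixels at 41..49 mm
    best=max(((np.sum(abs(np.hypot(*(w-[x,y]).T)-45)<4),x,y) for x in range(540,610,3) for y in range(-190,-130,3)));print(best)
```

```text
scene 463 [ 496. -233.] [ 644. -103.] [ 580. -182.]
(np.int64(117), 573, -163)
side 422 [ 499. -232.] [645. -99.] [ 607. -160.]
(np.int64(138), 579, -163)
```

The lens is at about (576,-161), roughly 10 mm from the lid's centre. All the pieces are in the lid, the scoop is on its mat and the robot is clear.

```bash
python3 -c "
from bench import *
print(hand_in())"
```

```text
the job is handed in; nothing more can be done
None
```

I handed the job in (no verdict came back): all five pieces are in the lid, the scoop is on its mat, and the lens is about 10 mm from the lid's centre; the scoop's back brushed the tin's backstop once, at about 60 N on the wrist sensor.

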